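# Roll the kit tray into its bay, clip in the torch and lower the gate

### The arm

A 6-joint arm with a two-finger parallel gripper is mounted at the origin on the work surface. World frame = base frame: x ahead of the robot, y to its left, z up, the work surface at z = 0. Lengths are in m, angles in rad, forces in N, time in s.
With the tool pointing down it reaches from about 0.275 to 0.725 m from the base axis. Payload 5.6 kg.
Tool frame: the origin (TCP) lies at the very end of the fingers, on their centre line; the grasp point (between the pads) lies 19 mm behind it; z points along the fingers, y is the direction in which the jaws open and shut (so a half turn about z gives the same grasp; the last joint's range is limited). The gripper opens to 85 mm and grips with 20 to 120 N. Pads are 22 mm wide; open, the fingers measure 114 mm over their backs; the gripper's body (76 mm by 85 mm) begins 54 mm behind the grasp point. The pads swing forward as they close: fully open they stand 13 mm farther back than shut.
Start: joints at [-0.949, 0.255, 0.108, 0, -1.424, -0.285], TCP at [0.182, -0.519, 0.231] pointing down, gripper open.
Joint ranges: [-2.95, 2.95], [-1.21, 1.97], [-1.09, 1.5], [-2.87, 1.71], [-2.94, -0.07], [-3.05, 3.05]. Speed limits (rad/s): [2.57, 2.57, 3.14, 3.14, 3.14, 3.14].

### API

Orientations are given as a rotation vector (axis times angle).
In Python, from bench import bot gives the robot as it stands.
- The arm moves only by the shell command python3 -m handwheel 'ROWS' [FORCE]. ROWS is JSON, a list of rows, each an object with "claw": the opening, from 0 (shut) to 1 (fully open); "xyz": the shift along the tool's x, y, z as a fraction of full scale, a list of three; "turn": the turn, a rotation vector about the tool's x, y, z as a fraction of full scale, a list of three. In form: [{"claw": claw, "xyz": [x, y, z], "turn": [wx, wy, wz]}, ...]. A call has 1 to 20 rows; each row is the pose to reach, as a shift and turn from the pose commanded when the call began, along the tool's axes at that moment, turning the shorter way round; what a row does not reach only later rows make up. Full scale, the value 1, is 0.15 m for a shift and pi rad for a turn. A row lasts 1/10 s, in which the tool goes at most 50 mm and 8.59 degrees, less where a joint would pass 70% of its speed; a pose out of reach is approached as far as the arm can. A call with a number of a shift or a turn outside -1 to 1 is refused whole. A call with a gripper value outside its range is refused whole. The fingers move at their own pace and stop on an object; FORCE is the grip in N (left out, the last holds). Time passes only in rows, so rows that repeat a pose let the fingers close. It gives the time, the measured TCP pose, the force and the opening at its end, in the units of the state.
- bot.get_state(): the state, without advancing time (a new reading comes with each control period).
- bot.camera(name): name is "scene" or "top" or "wrist"; returns a dict with "frame" (480x640x3 uint8, red, green, blue), "K" (3x3 intrinsics, pixels), "k1" (the pictures are not rectified: a ray, as slopes to the right and down, at radius r is drawn at 1 + k1 r^2 times it, then the intrinsics apply), "R" (3x3) and "t" (3): a world point X has camera coordinates R X + t; the wrist camera has in their place "tool_from_camera" (4x4, takes a point from camera to tool coordinates, whose origin is the TCP and whose axes are the flange's). Camera axes: x right, y down, z forward; pixel columns grow to the right and rows downward; lengths in m; the calibration is good to about 2 mm. A picture is of the moment at which its call begins: read the wrist's pose just before it. There is no depth.
- bot.hand_in(): hands the job in, once; it reports no verdict.
The state is a dict: "time_s": time; "joint_pos": joint angles; "joint_velocities": joint speeds; "effort": joint torques, N m; "tool_pos": TCP position; "tcp_rot": TCP orientation; "contact_force": force on the tool from outside, world axes, zero at the start; "ft_torque": the same for the moment, N m; "width": opening from 0.0 (shut) to 1.0 (fully open).
Only numpy, scipy, OpenCV 4.12 (cv2) and the standard library are available. Lean on these libraries where they do the work, as an engineer would, in place of code of your own. Each camera call takes 0.05 s, during which the arm holds its last target.

### The job

Roll the grey kit tray along the rollers, without lifting it off them, until it rests against the blue end stop of the bay. Then take the yellow torch from the desk and press it, either way round, down into the tray's two blue sprung clips until it snaps fully home in both; last, swing the red gate bar all the way down behind the tray. Leave the mug, the carton and the screwdriver alone.

Things in the scene. Friction and masses are not known exactly. Their poses are not given: they have to be found in the camera images.
- track: fixed roller track, 190 mm (x) by 420 mm (y); rails along y, 65 mm high, inner faces at x = +-79 mm; 13 free rollers lying along x, tops 45 mm up. Origin: centre of its underside on the desk, z up. Trays travel to its -y; entry end (+y) is open. Gate at y = +18 mm: its post (x = -115 mm, 60 mm high) is on the robot's side, its bar comes down on a grey block (x = +98 mm, 62 mm high)
- bay_home (a point): where the tray's middle (tray_mid) is when fully home: x = 0, y = -100 mm in the track's frame, 62.5 mm above the desk. The bay has blue-topped rails, y = -200 to 0 mm of the track; the blue end stop's face is at y = -200 mm of the track (100 mm beyond this point), 76 mm high, 10 mm thick. Axes as the track's
- tray_mid (a point): middle of the loose grey kit tray (about 0.7 kg), half-way up, 17.5 mm above its underside: open box 150 mm (x) by 200 mm (y) by 35 mm high, walls and floor 4 mm. Axes as the track's, +y is the rear. Stands on the rollers, 4 mm play to each rail. Can be pushed at the rear wall, or from inside at the front wall (free floor 37 mm long between the front clip and the front wall)
- clip_seat (a point): where the torch's centre lies once snapped in: 34 mm above the tray's underside, at its x = 0, y = 0; torch axis along the tray's y. Two blue clips, 20 mm long, at y = +-48 mm, 76 mm free between them. Each has two hinged sprung arms: mouth 39 mm wide 27 mm above this point, throat 21 mm wide 12 mm above it. A torch pushed straight down spreads them (8 to 20 N in all) and snaps onto the saddles
- torch_mid (a point): centre of the loose yellow torch, on its axis: round barrel 30 mm in diameter along its x axis, 170 mm long in all, about 0.22 kg; a black hexagonal bumper (36 mm across flats, 18 mm long) at each end keeps it from rolling. This point is 18 mm above the desk at the start. Bare barrel 67 mm either side of the centre; centre it in the tray within 8 mm so that the bumpers pass outside the clips
- gate (a joint): angle of the red gate bar above level (rad): 0 = down across the track behind the tray (at its stop), 1.55 = upright. Stiff hinge (friction 0.14 N m), stays where it is left. It starts nearly upright, leaning slightly away from the robot, and swings away from the robot and down over the track when pushed on its robot-side face
- gate_hinge (a point): hinge axis of the gate, at x = -115 mm, y = +18 mm in the track's frame, 74 mm above the desk; the hinge axis lies along the track's y. This point's own x axis runs along the bar to its tip
- gate_tip (a point): tip of the gate bar, white-banded, 200 mm from the hinge along the bar; the bar is 16 mm wide (along the track's y) and 14 mm thick. When down it lies along the track's +x from the hinge; raised, it reaches about 280 mm above the desk, so move over it or round it
- screwdriver_mid (a point): bystander: a screwdriver, about 180 mm long, lying on the desk; this point is near its middle
- mug_mid (a point): bystander: blue mug, 76 mm across, 90 mm high; this point is its centre, half-way up
- carton_mid (a point): bystander: small cardboard carton 110 x 80 x 70 mm; this point is its centre
Things that resemble listed ones, but are neither listed nor needed, are in the scene too. Leave any green or purple look-alike of the part that bears tray_mid alone.

How it is judged:
On the way, in this order (a step that is already met when the one before it is completed fails the run):
1. the tray stands on the rollers, home against the end stop (within 8 mm) (y of tray_mid in the frame of track below -0.092 m and z of tray_mid in the frame of track below 0.068 m), for 0.2 s.
2. the torch is snapped home in both clips (z of torch_mid in the frame of tray_mid below 0.0205 m and x of torch_mid in the frame of tray_mid between -0.005 and 0.005 m and y of torch_mid in the frame of tray_mid between -0.012 and 0.012 m and angle between the x axis of torch_mid and the y axis of tray_mid, either way round below 0.07 rad), for 0.2 s.
3. the gate bar is down (value of joint gate below 0.08 rad), for 0.2 s.
At the end, for the whole second after the job is handed in: the tray stands on the rollers within 8 mm of the end stop, the torch lies in both clips on its saddles (axis within 4 mm of its seated height, 5 mm sideways, 12 mm lengthwise, 0.07 rad), the gate is down within 0.08 rad, and tray and torch are at rest (all of step 1 and all of step 2 and value of joint gate below 0.08 rad and linear speed of each of tray, torch below 0.02 m/s); the robot touches nothing.
It fails at once if the tray is lifted off the rollers (over 15 mm) (z of tray_mid in the frame of track above 0.0775 m).
It fails at once if the mug, the carton or the screwdriver is moved over 30 mm (distance of any of mug_mid, carton_mid, screwdriver_mid from where it was at the start of the episode above 0.03 m).
It also fails if it takes over 72 s, if anything falls off the work surface, if the arm or the gripper's body presses on something with over 40 N, if the wrist force passes 120 N, or if a joint passes its speed limit or range.

## Working session

There is one attempt and no reset: what is moved stays moved. The work goes in short steps, Python scripts to look and compute and a shell command to move; the robot and the scene stay as the last step left them, time stands still between calls to the robot, and variables do not carry over. Pictures are saved under pics/ and viewed, and the job is handed in when it is done.

```bash
ls; mkdir -p pics
python3 - <<'E'
from bench import bot
import cv2, numpy as np
print(bot.get_state())
for n in ("scene","top","wrist"):
    c=bot.camera(n); cv2.imwrite(f"pics/{n}0.png",c["frame"][:,:,::-1])
    print(n,{k:np.round(v,4).tolist() for k,v in c.items() if k!="frame"})
E
```

```text
pics
{'time_s': 0.0, 'joint_pos': array([-9.49413079e-01,  2.55749286e-01,  1.06972562e-01, -4.48526337e-04,
       -1.42390551e+00, -2.84587994e-01]), 'joint_velocities': array([ 2.48923015e-05, -7.63841068e-04,  1.07798894e-03, -1.56063039e-03,
        4.24980193e-04,  2.42095540e-04]), 'effort': array([-5.35822765e-04, -3.86616969e+01,  2.37930429e+01,  5.36495849e+00,
       -6.20325358e-03,  1.01314677e-05]), 'tool_pos': array([ 0.18162398, -0.51860801,  0.23038594]), 'tcp_rot': array([ 5.26365898e-01, -3.09674911e+00, -2.96818349e-03]), 'contact_force': array([-0.44026758,  0.04450809,  0.3845376 ]), 'ft_torque': array([ 3.70496639e-02, -3.75536359e-02,  1.95658909e-05]), 'width': 1.0006511401802198}
scene {'K': [[539.8153, 0.0, 321.5584], [0.0, 539.8153, 246.3439], [0.0, 0.0, 1.0]], 'k1': 0.0102, 'R': [[-0.4101, 0.912, 0.0033], [0.6229, 0.2827, -0.7294], [-0.6662, -0.2971, -0.6841]], 't': [0.1834, -0.2145, 1.7597]}
top {'K': [[567.3516, 0.0, 331.1365], [0.0, 567.3516, 241.1587], [0.0, 0.0, 1.0]], 'k1': -0.0408, 'R': [[-0.0265, -0.9996, 0.0057], [-0.9836, 0.0251, -0.1789], [0.1787, -0.0103, -0.9839]], 't': [-0.0012, 0.4345, 1.4821]}
wrist {'K': [[365.5021, 0.0, 320.1912], [0.0, 365.5021, 240.3287], [0.0, 0.0, 1.0]], 'k1': -0.0122, 'tool_from_camera': [[0.0006, -0.963, -0.2694, 0.0694], [1.0, 0.0005, 0.0004, -0.001], [-0.0002, -0.2694, 0.963, -0.1428], [0.0, 0.0, 0.0, 1.0]]}
```

View pics/scene0.png

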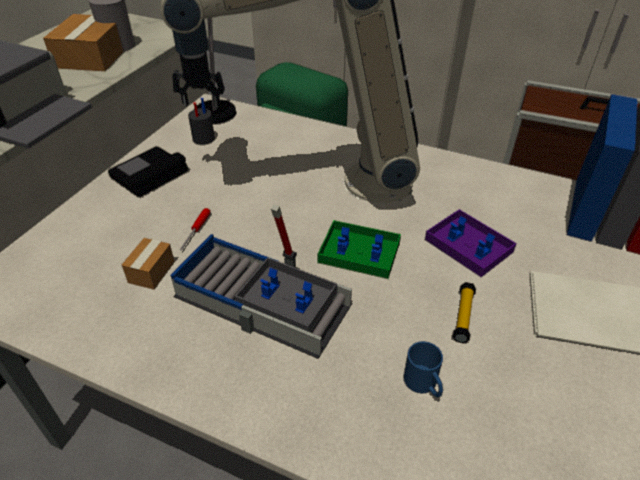

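View pics/top0.png

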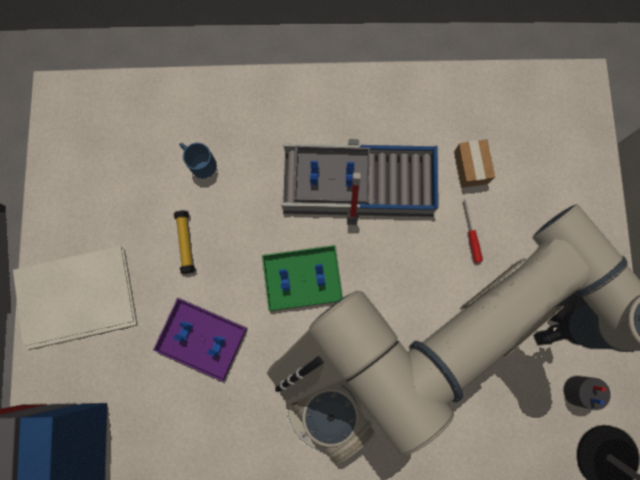

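View pics/wrist0.png

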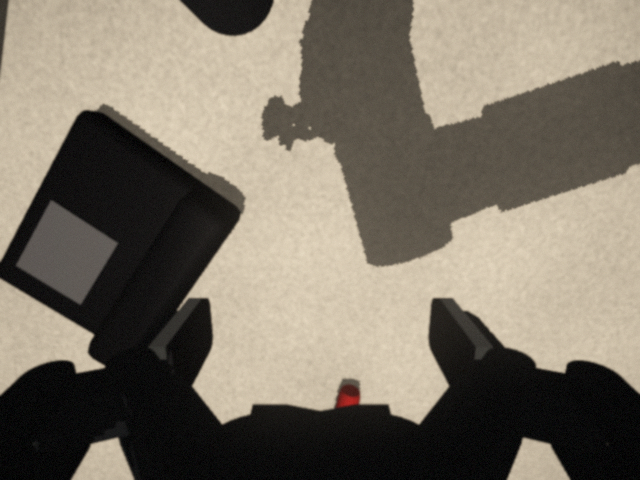

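The scene view shows the track with its blue bay at left and the grey tray behind it, and the torch at (465,312). In the top view the track spans (285..438, 146..213), the tray is at about (331,177), the gate base is at (353,217), and the torch is at (184,242). Green and purple look-alike trays stand nearer the robot. I'll measure next.

```bash
cat > h.py <<'E'
import numpy as np, cv2
from bench import bot
from scipy.spatial.transform import Rotation as Ro
def ray(c,uv,T=None):
    d=np.array([c["k1"],0,0,0,0]); 
    p=cv2.undistortPoints(np.array([[uv]],float),c["K"],d)[0,0]
    v=np.array([p[0],p[1],1.])
    if "R" in c: R=c["R"];return -R.T@c["t"],R.T@v
    M=T@c["tool_from_camera"]; return M[:3,3],M[:3,:3]@v
def plane(c,uv,z,T=None):
    o,v=ray(c,uv,T); return o+v*(z-o[2])/v[2]
def tool():
    s=bot.get_state(); T=np.eye(4);T[:3,:3]=Ro.from_rotvec(s["tcp_rot"]).as_matrix();T[:3,3]=s["tool_pos"];return T
def proj(c,X,T=None):
    d=np.array([c["k1"],0,0,0,0.])
    if "R" in c: R,t=c["R"],c["t"]
    else:
        M=np.linalg.inv(T@c["tool_from_camera"]);R,t=M[:3,:3],M[:3,3]
    return cv2.projectPoints(np.array(X,float).reshape(-1,1,3),cv2.Rodrigues(R)[0],t,c["K"],d)[0][:,0]
def tri(rays):
    A=np.zeros((3,3));b=np.zeros(3)
    for o,v in rays:
        v=v/np.linalg.norm(v);P=np.eye(3)-np.outer(v,v);A+=P;b+=P@o
    return np.linalg.solve(A,b)
E
python3 - <<'E'
from h import *
c=bot.camera("top"); f=c["frame"][:,:,::-1].copy(); cv2.imwrite("pics/t1.png",f)
cv2.imwrite("pics/t1a.png",cv2.resize(f[135:225,270:450],None,fx=4.4,fy=4.4,interpolation=cv2.INTER_CUBIC))
cv2.imwrite("pics/t1b.png",cv2.resize(f[195:285,140:230],None,fx=6,fy=6,interpolation=cv2.INTER_CUBIC))
s=bot.camera("scene");g=s["frame"][:,:,::-1].copy()
cv2.imwrite("pics/s1a.png",cv2.resize(g[200:360,165:365],None,fx=3.7,fy=3.7,interpolation=cv2.INTER_CUBIC))
hsv=cv2.cvtColor(f,cv2.COLOR_BGR2HSV)
m=cv2.inRange(hsv,(15,120,80),(35,255,255)); m[:, 230:]=0;m[:200]=0;m[300:]=0
n,l,st,ce=cv2.connectedComponentsWithStats(m); i=1+np.argmax(st[1:,4]); print(ce[i],st[i])
ys,xs=np.where(l==i); (a,b),(w,h),an=cv2.minAreaRect(np.c_[xs,ys].astype(np.float32)); print((a,b),w,h,an)
vx,vy,x0,y0=cv2.fitLine(np.c_[xs,ys].astype(np.float32),cv2.DIST_L2,0,.01,.01).ravel()
P=plane(c,ce[i],.018);Q=plane(c,ce[i]+20*np.array([vx,vy]),.018);print("torch",P,np.degrees(np.arctan2(*(Q-P)[1::-1])))
# blue rails of bay
m=cv2.inRange(hsv,(100,120,60),(125,255,255)); m[:, :358]=0;m[:140]=0;m[222:]=0;m[:,445:]=0
r=cv2.minAreaRect(np.argwhere(m)[:,::-1].astype(np.float32));print(r); bp=cv2.boxPoints(r)
for p in bp: print(p,plane(c,p,.065))
E
```

```text
[183.8990099  240.86534653] [176 217  16  49 505]
(183.91854858398438, 240.82806396484375) 48.73420333862305 10.468829154968262 83.0887680053711
torch [0.44917817 0.38799785 0.018     ] -172.23624017552274
((398.9893493652344, 177.12051391601562), (75.04058074951172, 61.88736343383789), 0.9877604246139526)
[360.9412 207.4128] [ 0.51896853 -0.09412539  0.065     ]
[362.0081  145.53462] [ 0.69200635 -0.1033383   0.065     ]
[437.0375  146.82823] [ 0.68364472 -0.30797074  0.065     ]
[435.9706 208.7064] [ 0.51049773 -0.29441554  0.065     ]
```

View pics/t1a.png

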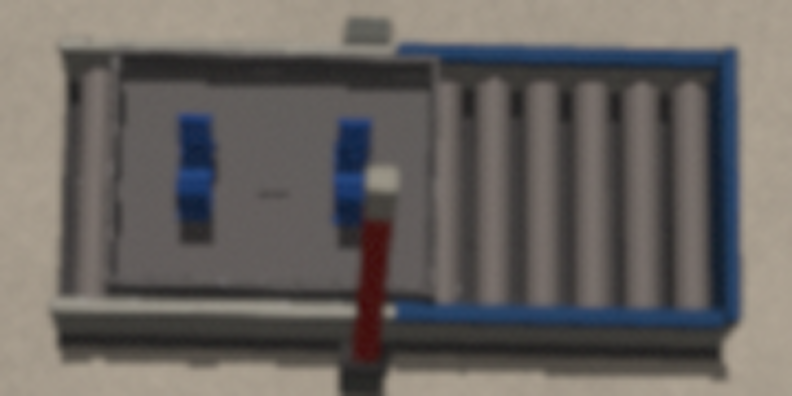

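View pics/t1b.png

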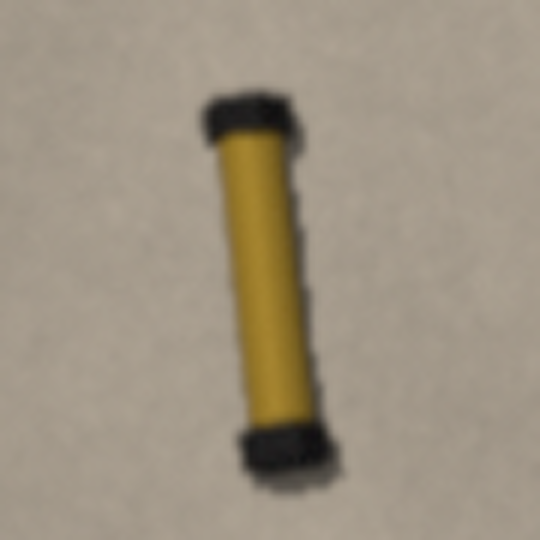

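View pics/s1a.png

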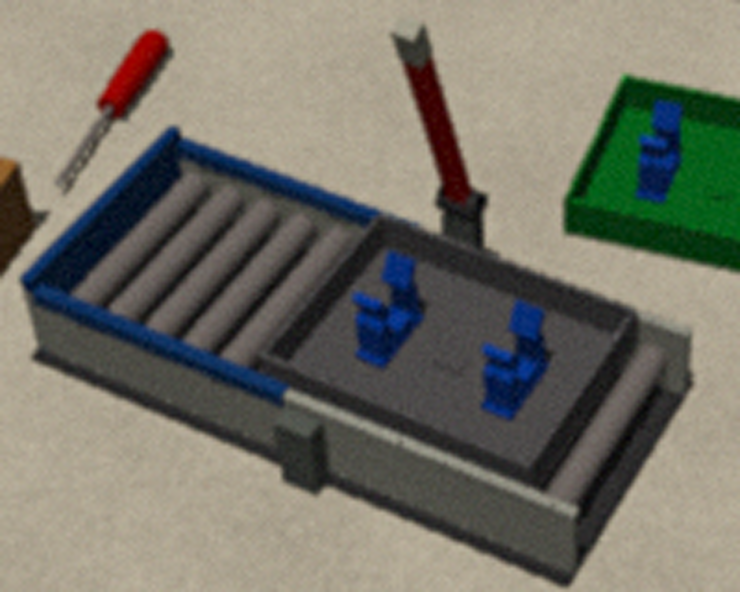

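Run:
```python
from h import *
t=bot.camera("top");s=bot.camera("scene")
ft=lambda x,y:(x/4.4+270-.4,y/4.4+135-.4); fs=lambda x,y:(x/3.7+165-.35,y/3.7+200-.35)
def pr(n,a,b,z=None):
    ra=ray(t,ft(*a));rb=ray(s,fs(*b));X=tri([ra,rb])
    print(n,np.round(X,4),np.linalg.norm(np.cross(ra[1],X-ra[0]))/np.linalg.norm(ra[1]), *( [np.round(plane(t,ft(*a),z),4),np.round(plane(s,fs(*b),z),4)] if z else []))
    return X
pr("entry lowx",(53,312),(691,333),.065)
pr("entry highx",(60,42),(578,512),.065)
pr("stop lowx",(738,322),(175,128),.076)
pr("stop highx",(738,50),(25,282),.076)
pr("tray rear lowx",(106,297),(635,318),.080)
pr("tray rear highx",(113,52),(535,470),.080)
pr("tray front lowx",(438,302),(380,218),.080)
pr("tray front highx",(438,60),(263,358),.080)
pr("gate tip",(383,180),(412,40))
pr("gate base",(368,358),(460,195),.074)
# horizontal block
```

```text
entry lowx [0.531  0.1178 0.0587] 0.0002834083303473299 [0.5295 0.117  0.065 ] [0.5363 0.12   0.065 ]
entry highx [0.701  0.1115 0.0651] 0.0005898147974807618 [0.7013 0.111  0.065 ] [0.7008 0.112  0.065 ]
stop lowx [ 0.511  -0.2964  0.0723] 0.00033909429757055496 [ 0.5103 -0.296   0.076 ] [ 0.5143 -0.2933  0.076 ]
stop highx [ 0.6834 -0.3064  0.0703] 0.0015436255633917949 [ 0.6822 -0.3066  0.076 ] [ 0.6872 -0.3005  0.076 ]
tray rear lowx [0.5387 0.0829 0.0651] 0.0020295305200259853 [0.5342 0.084  0.08  ] [0.5521 0.086  0.08  ]
tray rear highx [0.69   0.078  0.0756] 0.0002493722524500601 [0.6885 0.0775 0.08  ] [0.6931 0.0797 0.08  ]
tray front lowx [ 0.529  -0.1165  0.0692] 0.00045237496754048373 [ 0.5261 -0.1152  0.08  ] [ 0.5386 -0.1111  0.08  ]
tray front highx [ 0.6799 -0.1212  0.0756] 0.0004429765056171327 [ 0.6785 -0.1212  0.08  ] [ 0.683  -0.1183  0.08  ]
gate tip [ 0.548  -0.0723  0.2592] 0.0018699030940525956
gate base [ 0.4932 -0.0722  0.0778] 4.103877834455232e-05 [ 0.4941 -0.0723  0.074 ] [ 0.4898 -0.0741  0.074 ]
```

The two views agree. The track centre is about (0.606, -0.094) with yaw about -2.6°, and the tray centre is about (0.609, -0.019), so it needs roughly 175 mm of travel. The torch is at (0.449, 0.388) with its axis at +7.8°, and the gate is at y≈-0.072.

My plan:
1. Push the rear wall part-way.
2. Finish from inside the front wall, which keeps the hand clear of the gate.

```bash
cat > go.py <<'E'
# usage: go.py yawY_deg x y z [x y z ...] : prints fractions (tool frame now) for world targets; yaw = world angle of tool y
import sys
from h import *
a=list(map(float,sys.argv[1:])); T=tool(); R=T[:3,:3]
y=np.radians(a[0]); Y=np.array([np.cos(y),np.sin(y),0]);Z=np.array([0,0,-1.]);X=np.cross(Y,Z)
Rt=np.c_[X,Y,Z]; rv=Ro.from_matrix(R.T@Rt).as_rotvec()/np.pi
s=bot.get_state()
print("t",round(s["time_s"],2),"tcp",np.round(T[:3,3],4),"yaw",np.round(np.degrees(np.arctan2(R[1,1],R[0,1])),2),"F",np.round(s["contact_force"],1),"w",round(s["width"],3),"j",np.round(s["joint_pos"],2))
print("turn",np.round(rv,4))
for i in range(1,len(a),3): print(a[i:i+3],np.round(R.T@(np.array(a[i:i+3])-T[:3,3])/.15,3))
E
python3 go.py 177.4 .25 -.40 .30 .30 -.39 .3
```

```text
t 0.35 tcp [ 0.1817 -0.519   0.2311] yaw 109.3 F [ 0.   0.  -0.1] w 1.002 j [-0.95  0.26  0.11 -0.   -1.42 -0.28]
turn [ 1.000e-04  1.000e-04 -3.784e-01]
[0.25, -0.4, 0.3] [-0.692  0.598 -0.459]
[0.3, -0.39, 0.3] [-1.028  0.551 -0.459]
```

```bash
python3 -m handwheel '[{"claw":0,"xyz":[-0.35,0.3,-0.46],"turn":[0,0,-0.05]},{"claw":0,"xyz":[-0.7,0.6,-0.46],"turn":[0,0,-0.1]},{"claw":0,"xyz":[-0.85,0.95,-0.46],"turn":[0,0,-0.15]},{"claw":0,"xyz":[-0.85,0.95,-0.46],"turn":[0,0,-0.2]},{"claw":0,"xyz":[-0.85,0.95,-0.46],"turn":[0,0,-0.25]}]'; python3 go.py 177.4 .33 -.25 .30 .35 -.2 .3
```

```text
time_s: 0.85
tool_pos: [0.256, -0.3396, 0.3021]
tcp_rot: [-1.636, 2.679, -0.005]
contact_force: [0.5, -0.9, 0.6]
width: 0.144
t 0.85 tcp [ 0.256  -0.3396  0.3021] yaw 152.82 F [ 0.5 -0.9  0.6] w 0.144 j [-0.55 -0.01 -0.02 -0.   -1.56  0.08]
turn [-0.0013 -0.0002 -0.1365]
[0.33, -0.25, 0.3] [-0.757 -0.166  0.015]
[0.35, -0.2, 0.3] [-1.114 -0.133  0.015]
```

```bash
python3 -m handwheel '[{"claw":0,"xyz":[-0.35,-0.05,0],"turn":[0,0,-0.05]},{"claw":0,"xyz":[-0.7,-0.1,0],"turn":[0,0,-0.1]},{"claw":0,"xyz":[-1,-0.1,0],"turn":[0,0,-0.1365]},{"claw":0,"xyz":[-1,-0.1,0],"turn":[0,0,-0.1365]}]'; python3 go.py 177.4 .37 -.07 .30 .41 -0.07 .3
```

```text
time_s: 1.25
tool_pos: [0.3403, -0.2124, 0.3002]
tcp_rot: [-2.171, 2.269, 0.0]
contact_force: [-0.3, -0.4, -0.5]
width: -0.002
t 1.25 tcp [ 0.3403 -0.2124  0.3002] yaw 177.47 F [-0.3 -0.4 -0.5] w -0.002 j [-0.16 -0.06 -0.07 -0.   -1.56  0.12]
turn [-0.0003  0.0004  0.0004]
[0.37, -0.07, 0.3] [-0.957 -0.156  0.003]
[0.41, -0.07, 0.3] [-0.969 -0.422  0.003]
```

```bash
python3 -m handwheel '[{"claw":0,"xyz":[-0.33,-0.05,0],"turn":[0,0,0]},{"claw":0,"xyz":[-0.66,-0.1,0],"turn":[0,0,0]},{"claw":0,"xyz":[-1,-0.16,0],"turn":[0,0,0]},{"claw":0,"xyz":[-1,-0.16,0],"turn":[0,0,0]}]'; python3 go.py 177.4 .40 .08 .25 .45 .10 .25
```

```text
time_s: 1.65
tool_pos: [0.371, -0.0639, 0.3002]
tcp_rot: [-2.166, 2.274, 0.001]
contact_force: [0.0, -0.8, -0.7]
width: -0.002
t 1.65 tcp [ 0.371  -0.0639  0.3002] yaw 177.22 F [ 0.  -0.8 -0.7] w -0.002 j [ 0.25 -0.11 -0.12 -0.   -1.56 -0.3 ]
turn [-0.0001  0.0004 -0.001 ]
[0.4, 0.08, 0.25] [-0.967 -0.146  0.336]
[0.45, 0.1, 0.25] [-1.117 -0.473  0.336]
```

```bash
python3 -m handwheel '[{"claw":0,"xyz":[-0.33,-0.15,0],"turn":[0,0,0]},{"claw":0,"xyz":[-0.66,-0.35,0.1],"turn":[0,0,0]},{"claw":0,"xyz":[-1,-0.6,0.2],"turn":[0,0,0]},{"claw":0,"xyz":[-1,-0.9,0.33],"turn":[0,0,0]},{"claw":0,"xyz":[-1,-0.9,0.33],"turn":[0,0,0]}]'; python3 go.py 177.4 .615 .13 .20 .615 .13 .12
```

```text
time_s: 2.15
tool_pos: [0.5151, 0.075, 0.2477]
tcp_rot: [2.158, -2.279, -0.003]
contact_force: [0.4, 0.1, -0.3]
width: 0.003
t 2.15 tcp [0.5151 0.075  0.2477] yaw 176.88 F [ 0.4  0.1 -0.3] w 0.003 j [ 0.45  0.19  0.07 -0.   -1.45 -0.5 ]
turn [ 0.0012 -0.0005 -0.0029]
[0.615, 0.13, 0.2] [-0.403 -0.646  0.315]
[0.615, 0.13, 0.12] [-0.403 -0.648  0.848]
```

```bash
python3 -m handwheel '[{"claw":0,"xyz":[-0.2,-0.32,0.1],"turn":[0,0,0]},{"claw":0,"xyz":[-0.4,-0.65,0.2],"turn":[0,0,0]},{"claw":0,"xyz":[-0.4,-0.65,0.45],"turn":[0,0,0]},{"claw":0,"xyz":[-0.4,-0.65,0.75],"turn":[0,0,0]},{"claw":0,"xyz":[-0.4,-0.65,0.85],"turn":[0,0,0]},{"claw":0,"xyz":[-0.4,-0.65,0.85],"turn":[0,0,0]}]'; python3 go.py 177.4 .615 .13 .065 .615 .045 .065
python3 - <<'E'
from h import *
for n in("top","wrist"):
    cv2.imwrite(f"pics/{n}2.png",bot.camera(n)["frame"][:,:,::-1])
E
```

```text
time_s: 2.75
tool_pos: [0.6124, 0.127, 0.1196]
tcp_rot: [2.153, -2.278, -0.004]
contact_force: [0.5, -0.5, -0.1]
width: 0.004
t 2.75 tcp [0.6124 0.127  0.1196] yaw 176.76 F [ 0.5 -0.5 -0.1] w 0.004 j [ 0.45  0.46  0.12 -0.   -1.24 -0.51]
turn [ 0.0021 -0.001  -0.0036]
[0.615, 0.13, 0.065] [-0.022 -0.018  0.363]
[0.615, 0.045, 0.065] [ 0.544 -0.05   0.365]
```

View pics/wrist2.png

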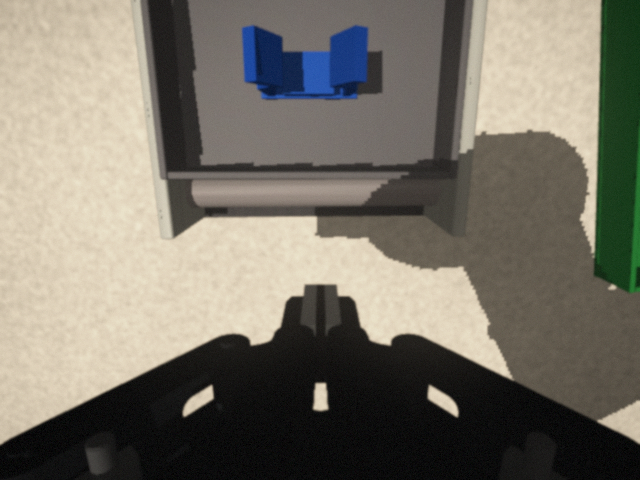

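View pics/top2.png

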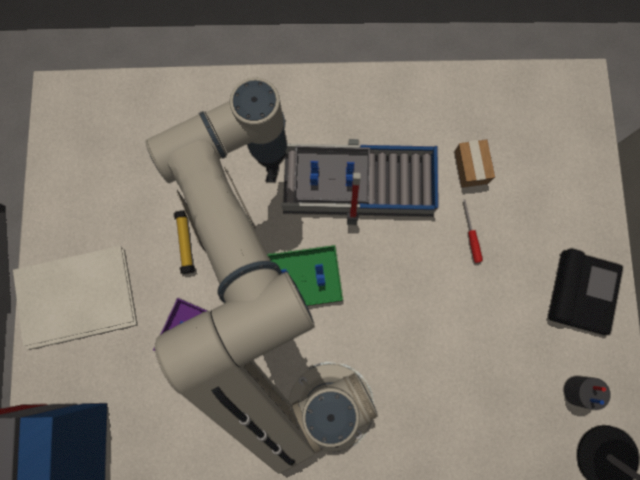

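The wrist view shows the fingers at (320,290), lined up behind the tray's rear wall (row ~175). The top view shows nothing disturbed. Next I lower the hand and push.

```bash
python3 -m handwheel '[{"claw":0,"xyz":[0,0,0.18],"turn":[0,0,-0.0035]},{"claw":0,"xyz":[0,0,0.365],"turn":[0,0,-0.0035]},{"claw":0,"xyz":[0,0,0.365],"turn":[0,0,-0.0035]},{"claw":0,"xyz":[0.1,0,0.365],"turn":[0,0,-0.0035]},{"claw":0,"xyz":[0.2,0,0.365],"turn":[0,0,-0.0035]},{"claw":0,"xyz":[0.27,0,0.365],"turn":[0,0,-0.0035]},{"claw":0,"xyz":[0.34,-0.0,0.365],"turn":[0,0,-0.0035]},{"claw":0,"xyz":[0.41,0,0.365],"turn":[0,0,-0.0035]},{"claw":0,"xyz":[0.48,0,0.365],"turn":[0,0,-0.0035]},{"claw":0,"xyz":[0.55,0,0.365],"turn":[0,0,-0.0035]},{"claw":0,"xyz":[0.62,0,0.365],"turn":[0,0,-0.0035]},{"claw":0,"xyz":[0.69,0,0.365],"turn":[0,0,-0.0035]},{"claw":0,"xyz":[0.69,0,0.365],"turn":[0,0,-0.0035]}]'; python3 go.py 177.4 .615 .04 .2
python3 - <<'E'
from h import *
for n in("top","wrist"):
    cv2.imwrite(f"pics/{n}3.png",bot.camera(n)["frame"][:,:,::-1])
E
```

```text
time_s: 4.15
tool_pos: [0.6072, 0.0231, 0.0678]
tcp_rot: [2.168, -2.269, -0.001]
contact_force: [0.1, 0.1, 0.6]
width: 0.004
t 4.15 tcp [0.6072 0.0231 0.0678] yaw 177.38 F [0.1 0.1 0.6] w 0.004 j [ 0.3   0.46 -0.01  0.   -1.1  -0.34]
turn [ 0.0009 -0.0005 -0.0001]
[0.615, 0.04, 0.2] [-0.113 -0.044 -0.881]
```

View pics/wrist3.png

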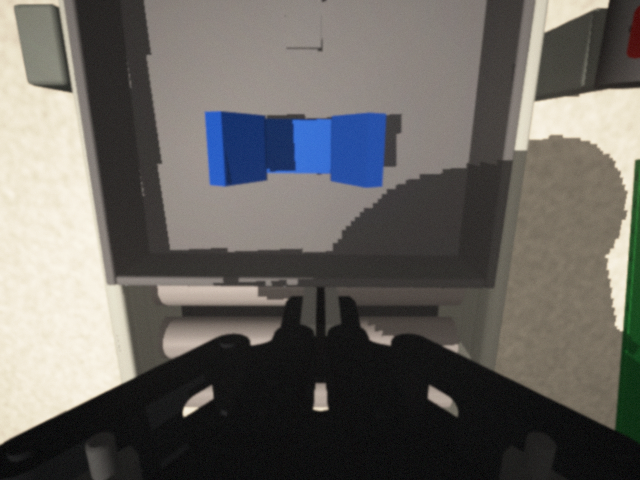

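View pics/top3.png

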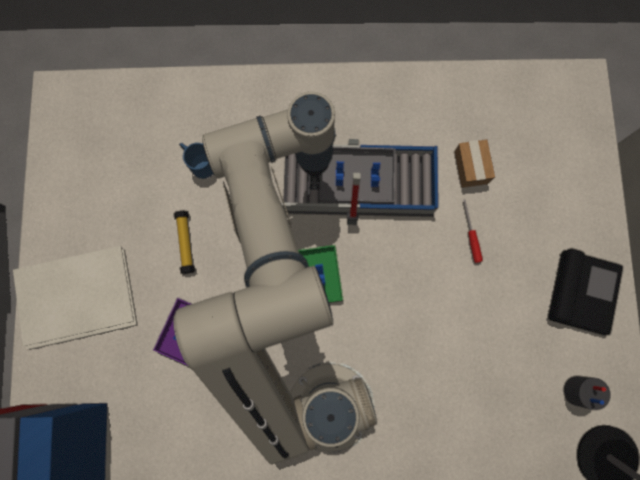

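The wrist view shows the fingertips at the rear wall, and the tray has rolled about 68 mm (front clip now at (376,176) in the top view). The gate post and bar are at the right edge. I'll go up and over to the front wall.

```bash
python3 -m handwheel '[{"claw":0,"xyz":[-0.1,0,-0.3],"turn":[0,0,0]},{"claw":0,"xyz":[-0.1,0,-0.63],"turn":[0,0,0]},{"claw":0,"xyz":[-0.1,0,-1],"turn":[0,0,0]},{"claw":0,"xyz":[-0.1,0,-1],"turn":[0,0,0]}]'
python3 -m handwheel '[{"claw":0,"xyz":[0,0,-0.33],"turn":[0,0,0]},{"claw":0,"xyz":[0.2,0,-0.66],"turn":[0,0,0]},{"claw":0,"xyz":[0.5,0,-0.7],"turn":[0,0,0]},{"claw":0,"xyz":[0.8,0,-0.7],"turn":[0,0,0]},{"claw":0,"xyz":[1,0,-0.7],"turn":[0,0,0]},{"claw":0,"xyz":[1,0,-0.7],"turn":[0,0,0]}]'
python3 go.py 177.4 .604 -.163 .32
python3 - <<'E'
from h import *
T=tool();w=bot.camera("wrist");cv2.imwrite("pics/wrist4.png",w["frame"][:,:,::-1])
c=bot.camera("top");f=c["frame"][:,:,::-1];cv2.imwrite("pics/top4.png",cv2.resize(f[135:225,270:450],None,fx=4.4,fy=4.4,interpolation=cv2.INTER_CUBIC))
E
```

```text
time_s: 4.65
tool_pos: [0.6115, 0.0401, 0.2258]
tcp_rot: [-2.167, 2.263, -0.012]
contact_force: [0.5, -0.1, 0.7]
width: 0.001
time_s: 5.25
tool_pos: [0.6014, -0.1132, 0.3226]
tcp_rot: [2.165, -2.273, -0.002]
contact_force: [0.3, 0.7, 0.4]
width: 0.003
t 5.25 tcp [ 0.6014 -0.1132  0.3226] yaw 177.22 F [0.3 0.7 0.4] w 0.003 j [ 0.07  0.39  0.52  0.   -1.71 -0.12]
turn [ 0.0008 -0.0004 -0.001 ]
[0.604, -0.163, 0.32] [ 0.331 -0.033  0.017]
```

View pics/wrist4.png

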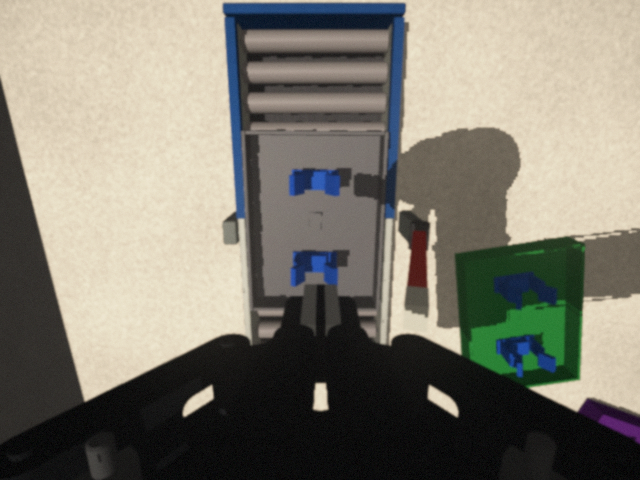

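View pics/top4.png

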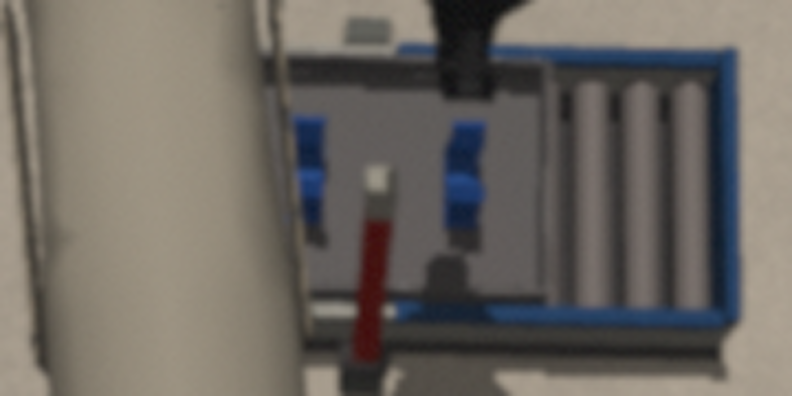

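```bash
python3 - <<'E'
from h import *
T=tool();w=bot.camera("wrist");t=bot.camera("top")
print("front wall wrist",plane(w,(246,132),.08,T),plane(w,(386,132),.08,T))
print("end stop wrist",plane(w,(225,4),.076,T),plane(w,(404,4),.076,T), plane(w,(225,15),.076,T))
print("top front",plane(t,(548/4.4+269.6,180/4.4+134.6),.08))
print("clip front wrist base",plane(w,(315,172),.05,T),plane(w,(315,192),.075,T))
E
python3 go.py 177.4 .6045 -.165 .24 .6045 -.165 .07
```

```text
front wall wrist [ 0.67219537 -0.18901922  0.08      ] [ 0.53063298 -0.18263248  0.08      ]
end stop wrist [ 0.68144285 -0.3055138   0.076     ] [ 0.5131301  -0.29801131  0.076     ] [ 0.68246806 -0.29630218  0.076     ]
top front [ 0.60061235 -0.18496075  0.08      ]
clip front wrist base [ 0.60487173 -0.14326859  0.05      ] [ 0.60551022 -0.12435915  0.075     ]
t 5.45 tcp [ 0.6022 -0.1089  0.3229] yaw 177.51 F [-0.9 -0.5  0.2] w -0.0 j [ 0.08  0.39  0.52 -0.   -1.71 -0.12]
turn [ 0.0005 -0.      0.0006]
[0.6045, -0.165, 0.24] [ 0.373 -0.032  0.552]
[0.6045, -0.165, 0.07] [ 0.373 -0.034  1.686]
```

```bash
python3 -m handwheel '[{"claw":0,"xyz":[0.18,-0.02,0.1],"turn":[0,0,0]},{"claw":0,"xyz":[0.36,-0.03,0.3],"turn":[0,0,0]},{"claw":0,"xyz":[0.36,-0.03,0.6],"turn":[0,0,0]},{"claw":0,"xyz":[0.36,-0.03,0.9],"turn":[0,0,0]},{"claw":0,"xyz":[0.36,-0.03,1],"turn":[0,0,0]},{"claw":0,"xyz":[0.36,-0.03,1],"turn":[0,0,0]},{"claw":0,"xyz":[0.36,-0.03,1],"turn":[0,0,0]}]'
python3 go.py 177.4 .604 -.163 .065
python3 - <<'E'
from h import *
T=tool();w=bot.camera("wrist");cv2.imwrite("pics/wrist5.png",w["frame"][:,:,::-1])
E
```

```text
time_s: 6.15
tool_pos: [0.6051, -0.1632, 0.1746]
tcp_rot: [-2.173, 2.268, -0.002]
contact_force: [0.6, 0.3, 1.1]
width: -0.004
t 6.15 tcp [ 0.6051 -0.1632  0.1746] yaw 177.55 F [0.6 0.3 1.1] w -0.004 j [-0.01  0.43  0.21  0.   -1.35 -0.03]
turn [-0.0003 -0.0003  0.0009]
[0.604, -0.163, 0.065] [-0.001  0.008  0.73 ]
```

View pics/wrist5.png

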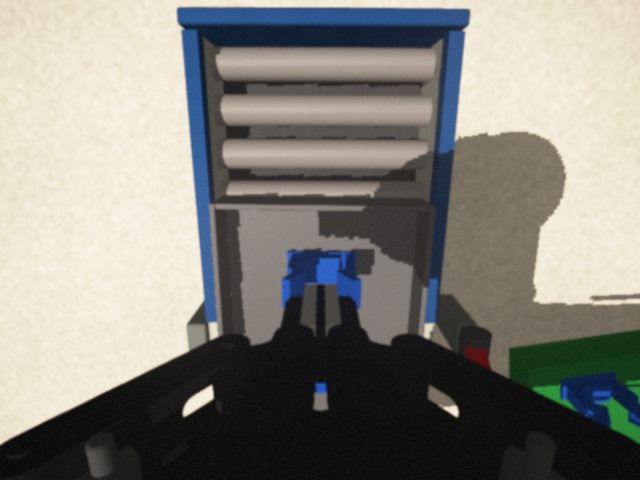

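Run:
```python
from h import *
T=tool();w=bot.camera("wrist")
print(plane(w,(320,200),.08,T),plane(w,(320,207),.08,T),"clip base front",plane(w,(320,250),.055,T),"mouth top",plane(w,(290,250),.106,T))
```

```text
[ 0.60392196 -0.19372545  0.08      ] [ 0.6041197 -0.1890749  0.08     ] clip base front [ 0.60579205 -0.15173272  0.055     ] mouth top [ 0.62316565 -0.16816405  0.106     ]
```

```bash
python3 -m handwheel '[{"claw":0,"xyz":[0.06,0,0.2],"turn":[0,0,0]},{"claw":0,"xyz":[0.06,0,0.45],"turn":[0,0,0]},{"claw":0,"xyz":[0.06,0,0.72],"turn":[0,0,0]},{"claw":0,"xyz":[0.06,0,0.72],"turn":[0,0,0]},{"claw":0,"xyz":[0.1,0,0.72],"turn":[0,0,0]},{"claw":0,"xyz":[0.16,0,0.72],"turn":[0,0,0]},{"claw":0,"xyz":[0.22,0,0.72],"turn":[0,0,0]},{"claw":0,"xyz":[0.28,0,0.72],"turn":[0,0,0]},{"claw":0,"xyz":[0.34,0,0.72],"turn":[0,0,0]}]'
python3 go.py 177.4 .6 -.285 .065
python3 - <<'E'
from h import *
T=tool();w=bot.camera("wrist");cv2.imwrite("pics/wrist6.png",w["frame"][:,:,::-1])
E
```

```text
time_s: 7.15
tool_pos: [0.6035, -0.2158, 0.0674]
tcp_rot: [-2.17, 2.268, -0.005]
contact_force: [1.6, 2.8, 2.8]
width: 0.002
t 7.15 tcp [ 0.6035 -0.2158  0.0674] yaw 177.47 F [1.6 2.8 2.8] w 0.002 j [-0.1   0.52  0.08  0.   -1.13  0.06]
turn [-0.0012 -0.0002  0.0004]
[0.6, -0.285, 0.065] [0.462 0.003 0.016]
```

View pics/wrist6.png

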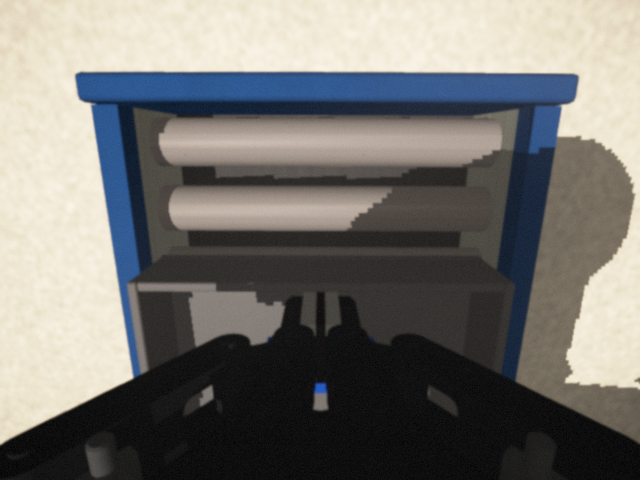

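The tray is being carried along. The front wall is at row ~270 and the blue stop is ahead at row ~105.

```bash
python3 -m handwheel '[{"claw":0,"xyz":[0.05,0,0],"turn":[0,0,0]},{"claw":0,"xyz":[0.1,0,0],"turn":[0,0,0]},{"claw":0,"xyz":[0.15,0,0],"turn":[0,0,0]},{"claw":0,"xyz":[0.2,0,0],"turn":[0,0,0]},{"claw":0,"xyz":[0.25,0,0],"turn":[0,0,0]},{"claw":0,"xyz":[0.3,0,0],"turn":[0,0,0]},{"claw":0,"xyz":[0.34,0,0],"turn":[0,0,0]},{"claw":0,"xyz":[0.37,0,0],"turn":[0,0,0]},{"claw":0,"xyz":[0.4,0,0],"turn":[0,0,0]}]'
python3 go.py 177.4 .6 -.285 .065
python3 - <<'E'
from h import *
T=tool();w=bot.camera("wrist");cv2.imwrite("pics/wrist7.png",w["frame"][:,:,::-1])
E
```

```text
time_s: 8.1
tool_pos: [0.5994, -0.275, 0.0654]
tcp_rot: [2.172, -2.27, -0.001]
contact_force: [-0.5, 1.2, 1.6]
width: -0.002
t 8.1 tcp [ 0.5994 -0.275   0.0654] yaw 177.46 F [-0.5  1.2  1.6] w -0.002 j [-0.19  0.56  0.14 -0.   -1.15  0.15]
turn [0.0001 0.     0.0004]
[0.6, -0.285, 0.065] [ 0.067 -0.007  0.002]
```

View pics/wrist7.png

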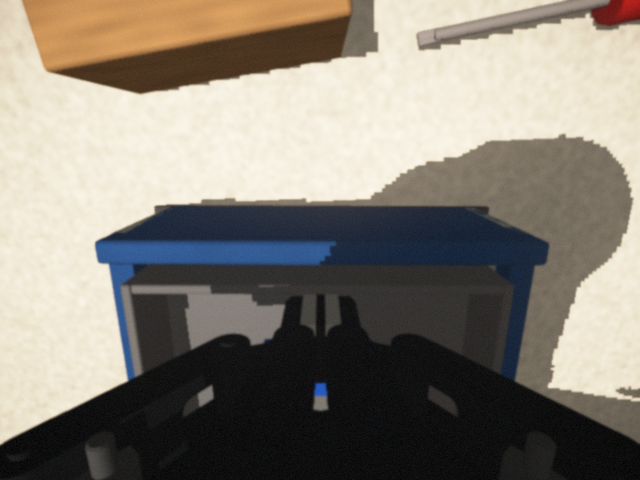

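```bash
python3 -m handwheel '[{"claw":0,"xyz":[0.03,0,0],"turn":[0,0,0]},{"claw":0,"xyz":[0.06,0,0],"turn":[0,0,0]},{"claw":0,"xyz":[0.08,0,0],"turn":[0,0,0]},{"claw":0,"xyz":[0.1,0,0],"turn":[0,0,0]},{"claw":0,"xyz":[0.1,0,0],"turn":[0,0,0]}]'
python3 go.py 177.4 .6 -.285 .065
```

```text
time_s: 8.65
tool_pos: [0.599, -0.2814, 0.0653]
tcp_rot: [-2.167, 2.263, 0.014]
contact_force: [-3.0, 29.8, 12.5]
width: -0.006
t 8.65 tcp [ 0.599  -0.2814  0.0653] yaw 177.53 F [-3.  29.8 12.5] w -0.006 j [-0.21  0.56  0.16 -0.01 -1.17  0.17]
turn [0.0003 0.0039 0.0007]
[0.6, -0.285, 0.065] [ 0.024 -0.007  0.002]
```

Force jumped to 30 N, so the tray is against the stop. I back off, lift and look.

```bash
python3 -m handwheel '[{"claw":0,"xyz":[-0.04,0,0],"turn":[0,0,0]},{"claw":0,"xyz":[-0.09,0,0],"turn":[0,0,0]},{"claw":0,"xyz":[-0.09,0,-0.15],"turn":[0,0,0]},{"claw":0,"xyz":[-0.09,0,-0.4],"turn":[0,0,0]},{"claw":0,"xyz":[-0.09,0,-0.7],"turn":[0,0,0]},{"claw":0,"xyz":[0.1,0,-1],"turn":[0,0,0]},{"claw":0,"xyz":[0.1,0,-1],"turn":[0,0,0]}]'
python3 go.py 177.4 .5 -.2 .3
python3 - <<'E'
from h import *
T=tool();w=bot.camera("wrist");cv2.imwrite("pics/wrist8.png",w["frame"][:,:,::-1])
c=bot.camera("scene");f=c["frame"][:,:,::-1];cv2.imwrite("pics/scene8.png",cv2.resize(f[180:360,120:370],None,fx=3.1,fy=3.1,interpolation=cv2.INTER_CUBIC))
c=bot.camera("top");f=c["frame"][:,:,::-1];cv2.imwrite("pics/top8.png",cv2.resize(f[135:225,270:450],None,fx=4.4,fy=4.4,interpolation=cv2.INTER_CUBIC))
E
```

```text
time_s: 9.35
tool_pos: [0.5998, -0.3089, 0.223]
tcp_rot: [-2.168, 2.27, -0.02]
contact_force: [-0.2, 0.1, 0.5]
width: 0.003
t 9.35 tcp [ 0.5998 -0.3089  0.223 ] yaw 177.35 F [-0.2  0.1  0.5] w 0.003 j [-0.24  0.5   0.46  0.   -1.51  0.2 ]
turn [-0.0034 -0.0022 -0.0003]
[0.5, -0.2, 0.3] [-0.691  0.693 -0.525]
```

View pics/top8.png

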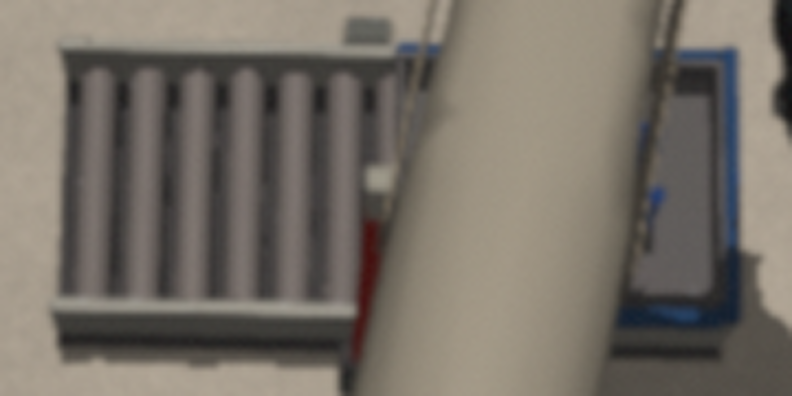

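View pics/wrist8.png

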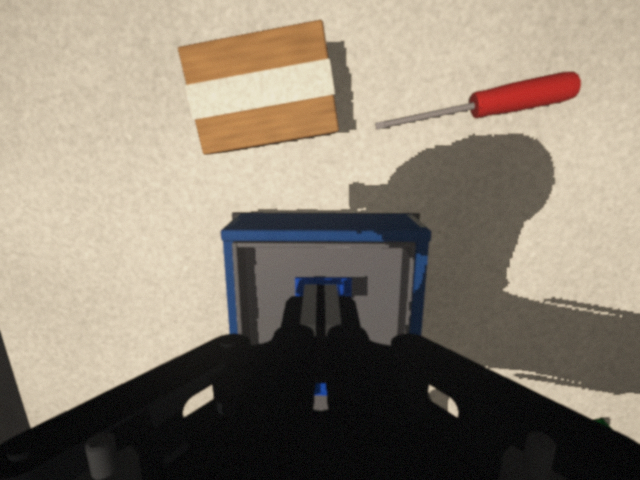

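View pics/scene8.png

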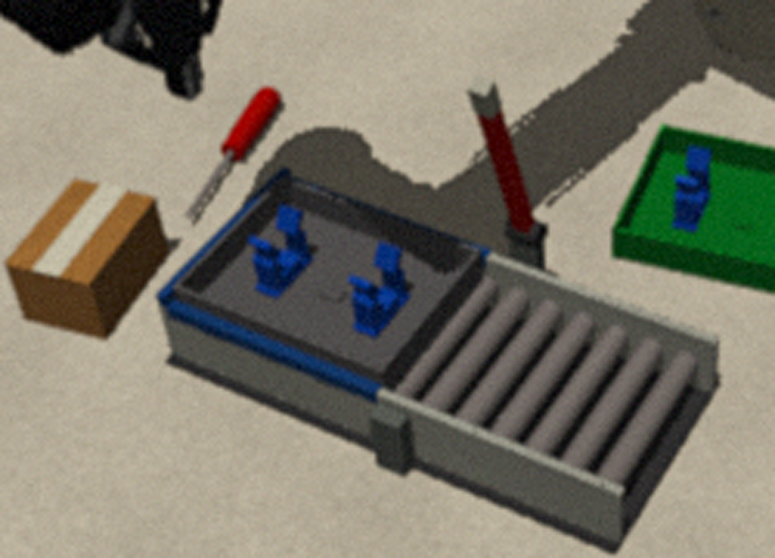

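All three views show the tray against the blue stop, its front wall at the stop with no gap. Carton and screwdriver are undisturbed. Next is the torch.

```bash
python3 -m handwheel '[{"claw":0,"xyz":[-0.1,0.2,-0.3],"turn":[0,0,0]},{"claw":0,"xyz":[-0.3,0.4,-0.5],"turn":[0,0,0]},{"claw":0,"xyz":[-0.5,0.6,-0.6],"turn":[0,0,0]},{"claw":0,"xyz":[-0.65,0.9,-0.6],"turn":[0,0,0]},{"claw":0,"xyz":[-0.8,1,-0.6],"turn":[0,0,0]},{"claw":0,"xyz":[-1,1,-0.6],"turn":[0,0,0]}]'
python3 -m handwheel '[{"claw":0,"xyz":[-0.3,0.2,0],"turn":[0,0,0.04]},{"claw":0,"xyz":[-0.6,0.4,0],"turn":[0,0,0.08]},{"claw":0,"xyz":[-0.9,0.5,0],"turn":[0,0,0.12]},{"claw":0,"xyz":[-1,0.5,0],"turn":[0,0,0.16]},{"claw":0,"xyz":[-1,0.5,0],"turn":[0,0,0.16]}]'
python3 go.py 97.8 .4 .1 .3
```

```text
time_s: 10.1
tool_pos: [0.4523, -0.1475, 0.3053]
tcp_rot: [2.171, -2.27, -0.0]
contact_force: [1.1, 0.1, 1.1]
width: -0.001
time_s: 10.6
tool_pos: [0.3852, 0.0074, 0.3042]
tcp_rot: [1.537, -2.738, -0.001]
contact_force: [0.4, -1.3, 0.3]
width: -0.001
t 10.6 tcp [0.3852 0.0074 0.3042] yaw 148.63 F [ 0.4 -1.3  0.3] w -0.001 j [ 0.43 -0.09 -0.09 -0.   -1.57 -0.98]
turn [ 0.0003 -0.0006  0.2824]
[0.4, 0.1, 0.3] [-0.578  0.237  0.028]
```

```bash
python3 go.py 97.8 .42 .15 .28 .43 .18 .28| tail -2; python3 -m handwheel '[{"claw":0.5,"xyz":[-0.3,0.1,0],"turn":[0,0,0.04]},{"claw":0.7,"xyz":[-0.6,0.24,0],"turn":[0,0,0.08]},{"claw":0.8,"xyz":[-0.9,0.3,0],"turn":[0,0,0.12]},{"claw":0.8,"xyz":[-1,0.35,0],"turn":[0,0,0.16]},{"claw":0.8,"xyz":[-1,0.35,0],"turn":[0,0,0.2]}]'
python3 go.py 97.8 .449 .30 .25  .449 .33 .28
```

```text
[0.42, 0.15, 0.28] [-0.933  0.297  0.161]
[0.43, 0.18, 0.28] [-1.138  0.344  0.161]
time_s: 11.1
tool_pos: [0.4193, 0.1626, 0.3029]
tcp_rot: [0.613, -3.076, 0.003]
contact_force: [-0.0, -1.2, -0.0]
width: 0.803
t 11.1 tcp [0.4193 0.1626 0.3029] yaw 112.55 F [-0.  -1.2 -0. ] w 0.803 j [ 0.72  0.05  0.04 -0.   -1.57 -1.9 ]
turn [-0.0006 -0.0015  0.082 ]
[0.449, 0.3, 0.25] [-0.536  0.77   0.349]
[0.449, 0.33, 0.28] [-0.612  0.955  0.148]
```

```bash
python3 -m handwheel '[{"claw":0.8,"xyz":[-0.3,0.3,0.05],"turn":[0,0,0.04]},{"claw":0.8,"xyz":[-0.5,0.6,0.1],"turn":[0,0,0.08]},{"claw":0.8,"xyz":[-0.7,0.85,0.15],"turn":[0,0,0.082]},{"claw":0.8,"xyz":[-0.9,0.85,0.15],"turn":[0,0,0.082]},{"claw":0.8,"xyz":[-0.9,0.85,0.15],"turn":[0,0,0.082]}]'
python3 go.py 97.8 .449 .388 .1
python3 - <<'E'
from h import *
T=tool();w=bot.camera("wrist");cv2.imwrite("pics/wrist9.png",w["frame"][:,:,::-1])
E
```

```text
time_s: 11.6
tool_pos: [0.4959, 0.333, 0.2758]
tcp_rot: [0.219, -3.125, 0.011]
contact_force: [-0.4, -0.2, -0.7]
width: 0.804
t 11.6 tcp [0.4959 0.333  0.2758] yaw 98.02 F [-0.4 -0.2 -0.7] w 0.804 j [ 0.85  0.35  0.36 -0.   -1.59 -2.28]
turn [-0.0021 -0.0028  0.0012]
[0.449, 0.388, 0.1] [0.248 0.415 1.171]
```

View pics/wrist9.png

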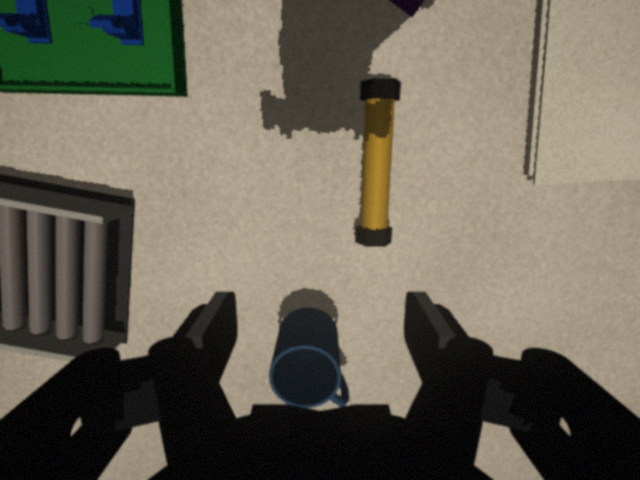

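The wrist view shows the torch upright in the image, with bumpers at (380,88) and (374,235). The mug is safely on the far side.

Run:
```python
from h import *
T=tool();w=bot.camera("wrist");f=w["frame"][:,:,::-1].copy()
hsv=cv2.cvtColor(f,cv2.COLOR_BGR2HSV);m=cv2.inRange(hsv,(15,130,40),(35,255,255));m[:,:340]=0;m[:,420:]=0
n,l,st,ce=cv2.connectedComponentsWithStats(m);i=1+np.argmax(st[1:,4]);print(st[i],ce[i])
p=np.argwhere(l==i)[:,::-1].astype(np.float32)
vx,vy,x0,y0=cv2.fitLine(p,cv2.DIST_L2,0,.01,.01).ravel()
s=(p-[x0,y0])@np.array([vx,vy]);a=np.array([x0,y0])+s.min()*np.array([vx,vy]);b=np.array([x0,y0])+s.max()*np.array([vx,vy])
A=plane(w,a,.022,T);B=plane(w,b,.022,T);d=A-B
print(A,B,"mid",(A+B)/2,"len",np.linalg.norm(d),"ang",np.degrees(np.arctan2(d[1],d[0])))
```

```text
[ 362   98   33  133 3508] [377.28278221 162.81755986]
[0.51519638 0.39276225 0.022     ] [0.37760707 0.37467399 0.022     ] mid [0.44640172 0.38371812 0.022     ] len 0.13877321448852972 ang 7.4894705703491775
```

```bash
python3 go.py 97.6 .4475 .3855 .13; python3 -m handwheel '[{"claw":0.8,"xyz":[0.13,0.2,0.2],"turn":[0,0,0]},{"claw":0.8,"xyz":[0.26,0.4,0.4],"turn":[0,0,0.002]},{"claw":0.8,"xyz":[0.26,0.4,0.7],"turn":[0,0,0.002]},{"claw":0.8,"xyz":[0.26,0.4,0.95],"turn":[0,0,0.002]},{"claw":0.8,"xyz":[0.26,0.4,0.95],"turn":[0,0,0.002]},{"claw":0.8,"xyz":[0.26,0.4,0.95],"turn":[0,0,0.002]}]'; python3 go.py 97.6 .4475 .3855 .003
python3 - <<'E'
from h import *
w=bot.camera("wrist");cv2.imwrite("pics/wrist10.png",w["frame"][:,:,::-1])
E
```

```text
t 11.7 tcp [0.495  0.3305 0.2798] yaw 97.94 F [ 0.1  0.2 -0.3] w 0.804 j [ 0.85  0.35  0.35 -0.   -1.59 -2.28]
turn [-0.0012 -0.0014  0.0019]
[0.4475, 0.3855, 0.13] [0.258 0.411 0.998]
time_s: 12.3
tool_pos: [0.4487, 0.3836, 0.1421]
tcp_rot: [-0.207, 3.133, -0.0]
contact_force: [0.7, -0.6, 1.3]
width: 0.801
t 12.3 tcp [0.4487 0.3836 0.1421] yaw 97.55 F [ 0.7 -0.6  1.3] w 0.801 j [ 0.97  0.37  0.05  0.   -1.24 -2.41]
turn [-0.0001  0.0004 -0.0003]
[0.4475, 0.3855, 0.003] [0.008 0.014 0.927]
```

View pics/wrist10.png

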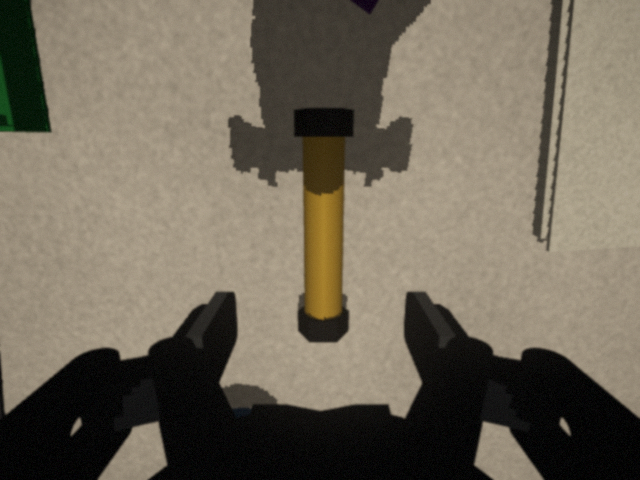

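The torch is centred between the fingers, with bare barrel from (323,136) to (323,316).

Run:
```python
from h import *
T=tool();w=bot.camera("wrist")
for z in(.018,.03): print([plane(w,p,z,T).round(4) for p in((323,137),(323,316),(323,108),(323,341))])
print(proj(w,T[:3,3],T))
```

```text
[array([0.3804, 0.3764, 0.018 ]), array([0.5187, 0.3951, 0.018 ]), array([0.3612, 0.3738, 0.018 ]), array([0.5414, 0.3982, 0.018 ])]
[array([0.3804, 0.3763, 0.03  ]), array([0.5125, 0.3941, 0.03  ]), array([0.3621, 0.3738, 0.03  ]), array([0.5342, 0.3971, 0.03  ])]
[[322.76471083 306.23190198]]
```

```bash
python3 go.py 97.6 .446 .385 .003|tail -1; python3 -m handwheel '[{"claw":0.8,"xyz":[0.018,0.01,0.3],"turn":[0,0,0]},{"claw":0.8,"xyz":[0.018,0.01,0.6],"turn":[0,0,0]},{"claw":0.8,"xyz":[0.018,0.01,0.8],"turn":[0,0,0]},{"claw":0.8,"xyz":[0.018,0.01,0.92],"turn":[0,0,0]},{"claw":0.8,"xyz":[0.018,0.01,0.92],"turn":[0,0,0]},{"claw":0,"xyz":[0.018,0.01,0.92],"turn":[0,0,0]},{"claw":0,"xyz":[0.018,0.01,0.92],"turn":[0,0,0]},{"claw":0,"xyz":[0.018,0.01,0.92],"turn":[0,0,0]},{"claw":0,"xyz":[0.018,0.01,0.92],"turn":[0,0,0]},{"claw":0,"xyz":[0.018,0.01,0.92],"turn":[0,0,0]}]' 80; python3 go.py 97.6 .446 .385 .15
```

```text
[0.446, 0.385, 0.003] [0.029 0.001 0.939]
time_s: 13.4
tool_pos: [0.4467, 0.3864, 0.0051]
tcp_rot: [-0.207, 3.132, 0.004]
contact_force: [-1.2, -0.6, 6.8]
width: 0.327
t 13.4 tcp [0.4467 0.3864 0.0051] yaw 97.58 F [-1.2 -0.6  6.8] w 0.327 j [ 0.98  0.49 -0.15  0.   -0.93 -2.42]
turn [ 0.0008  0.001  -0.0001]
[0.446, 0.385, 0.15] [ 0.003 -0.007 -0.966]
```

```bash
python3 -m handwheel '[{"claw":0,"xyz":[0,0,-0.2],"turn":[0,0,0]},{"claw":0,"xyz":[0,0,-0.5],"turn":[0,0,0]},{"claw":0,"xyz":[0,0,-0.8],"turn":[0,0,0]},{"claw":0,"xyz":[0,0,-1],"turn":[0,0,0]},{"claw":0,"xyz":[0,0,-1],"turn":[0,0,0]}]'; python3 go.py 177.4 .42 .25 .3
python3 - <<'E'
from h import *
w=bot.camera("wrist");cv2.imwrite("pics/wrist11.png",w["frame"][:,:,::-1])
E
```

```text
time_s: 13.9
tool_pos: [0.4477, 0.3875, 0.1591]
tcp_rot: [-0.207, 3.126, 0.013]
contact_force: [0.5, -0.5, -1.9]
width: 0.325
t 13.9 tcp [0.4477 0.3875 0.1591] yaw 97.58 F [ 0.5 -0.5 -1.9] w 0.325 j [ 0.98  0.36  0.07  0.   -1.27 -2.42]
turn [ 0.      0.004  -0.4434]
[0.42, 0.25, 0.3] [ 0.296 -0.877 -0.949]
```

View pics/wrist11.png

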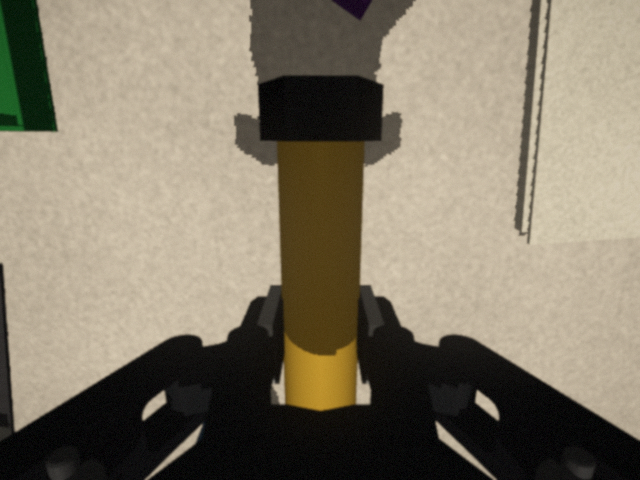

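Run:
```python
from h import *
w=bot.camera("wrist");I=np.eye(4)
for tz in(-.031,-.028,-.013): print(tz,[plane(w,p,tz,I).round(4) for p in((321,141),(321,75),(260,120),(382,120))])
```

```text
-0.031 [array([ 0.0684, -0.0009, -0.031 ]), array([ 0.0864, -0.0009, -0.031 ]), array([ 0.0743, -0.0187, -0.031 ]), array([ 0.0743,  0.0169, -0.031 ])]
-0.028 [array([ 0.0684, -0.0009, -0.028 ]), array([ 0.0869, -0.0009, -0.028 ]), array([ 0.0744, -0.0191, -0.028 ]), array([ 0.0745,  0.0173, -0.028 ])]
-0.013 [array([ 0.0683, -0.0009, -0.013 ]), array([ 0.0892, -0.0009, -0.013 ]), array([ 0.0751, -0.0215, -0.013 ]), array([ 0.0751,  0.0198, -0.013 ])]
```

The torch is held straight, with its centre 1.4 mm along tool x and about 13 mm behind the TCP. I carry it round the gate at height.

```bash
python3 -m handwheel '[{"claw":0,"xyz":[0.05,-0.1,-0.3],"turn":[0,0,0]},{"claw":0,"xyz":[0.1,-0.35,-0.6],"turn":[0,0,-0.04]},{"claw":0,"xyz":[0.2,-0.65,-0.8],"turn":[0,0,-0.08]},{"claw":0,"xyz":[0.3,-0.9,-1],"turn":[0,0,-0.12]},{"claw":0,"xyz":[0.3,-1,-1],"turn":[0,0,-0.16]},{"claw":0,"xyz":[0.3,-1,-1],"turn":[0,0,-0.16]}]'; python3 go.py 177.4 .40 .12 .33
```

```text
time_s: 14.6
tool_pos: [0.4205, 0.2282, 0.3041]
tcp_rot: [-0.981, 2.982, 0.001]
contact_force: [0.7, 0.9, -1.4]
width: 0.322
t 14.6 tcp [0.4205 0.2282 0.3041] yaw 126.42 F [ 0.7  0.9 -1.4] w 0.322 j [ 0.83  0.1   0.1   0.   -1.57 -1.76]
turn [-0.0003  0.0007 -0.2832]
[0.4, 0.12, 0.33] [ 0.538 -0.499 -0.174]
```

```bash
python3 -m handwheel '[{"claw":0,"xyz":[0.2,-0.2,-0.1],"turn":[0,0,-0.04]},{"claw":0,"xyz":[0.4,-0.4,-0.2],"turn":[0,0,-0.08]},{"claw":0,"xyz":[0.6,-0.55,-0.2],"turn":[0,0,-0.12]},{"claw":0,"xyz":[0.85,-0.76,-0.2],"turn":[0,0,-0.16]},{"claw":0,"xyz":[0.85,-0.76,-0.2],"turn":[0,0,-0.2]}]'; python3 go.py 177.4 .37 -.07 .33 .40 -.1 .33
```

```text
time_s: 15.1
tool_pos: [0.3839, 0.0598, 0.3321]
tcp_rot: [1.854, -2.534, 0.0]
contact_force: [1.5, 1.0, -1.5]
width: 0.326
t 15.1 tcp [0.3839 0.0598 0.3321] yaw 162.39 F [ 1.5  1.  -1.5] w 0.326 j [ 0.56 -0.08 -0.02  0.   -1.64 -0.87]
turn [ 0.0003 -0.0004 -0.0834]
[0.37, -0.07, 0.33] [ 0.853 -0.174  0.015]
[0.4, -0.1, 0.33] [ 0.983 -0.425  0.015]
```

```bash
python3 -m handwheel '[{"claw":0,"xyz":[0.3,-0.1,0],"turn":[0,0,-0.04]},{"claw":0,"xyz":[0.6,-0.2,0],"turn":[0,0,-0.0834]},{"claw":0,"xyz":[0.9,-0.35,0],"turn":[0,0,-0.0834]},{"claw":0,"xyz":[1,-0.45,0],"turn":[0,0,-0.0834]},{"claw":0,"xyz":[1,-0.45,0],"turn":[0,0,-0.0834]}]'; python3 go.py 177.4 .54 -.19 .33
```

```text
time_s: 15.6
tool_pos: [0.4044, -0.1026, 0.3301]
tcp_rot: [2.161, -2.275, -0.005]
contact_force: [0.2, 0.1, -2.5]
width: 0.322
t 15.6 tcp [ 0.4044 -0.1026  0.3301] yaw 177.04 F [ 0.2  0.1 -2.5] w 0.322 j [ 0.13 -0.02  0.04 -0.   -1.63 -0.18]
turn [ 0.0016 -0.0003 -0.002 ]
[0.54, -0.19, 0.33] [ 0.535 -0.933 -0.004]
```

```bash
python3 -m handwheel '[{"claw":0,"xyz":[0.3,-0.15,0],"turn":[0,0,0]},{"claw":0,"xyz":[0.5,-0.35,0],"turn":[0,0,0]},{"claw":0,"xyz":[0.58,-0.65,0],"turn":[0,0,-0.002]},{"claw":0,"xyz":[0.58,-0.95,0],"turn":[0,0,-0.002]},{"claw":0,"xyz":[0.58,-0.95,0],"turn":[0,0,-0.002]}]'; python3 go.py 177.4 .6015 -.194 .25
python3 - <<'E'
from h import *
for n in("wrist","scene","top"): cv2.imwrite(f"pics/{n}12.png",bot.camera(n)["frame"][:,:,::-1])
E
```

```text
time_s: 16.1
tool_pos: [0.5466, -0.1923, 0.3247]
tcp_rot: [2.172, -2.262, -0.016]
contact_force: [0.9, -0.4, -3.5]
width: 0.323
t 16.1 tcp [ 0.5466 -0.1923  0.3247] yaw 177.69 F [ 0.9 -0.4 -3.5] w 0.323 j [-0.07  0.32  0.43 -0.   -1.69  0.03]
turn [0.0036 0.0009 0.0016]
[0.6015, -0.194, 0.25] [-0.002 -0.372  0.494]
```

View pics/wrist12.png

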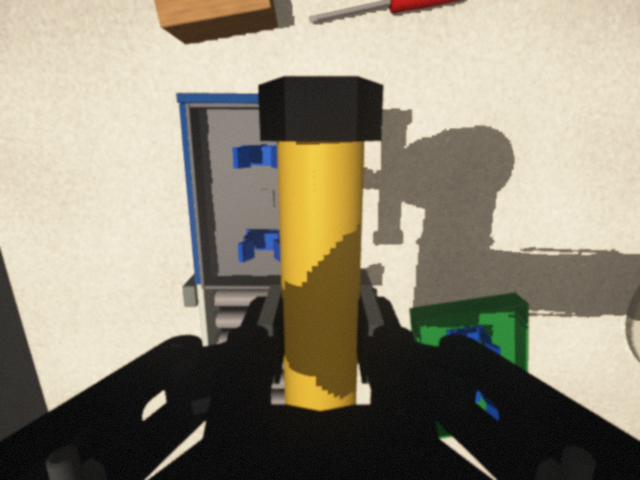

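View pics/scene12.png

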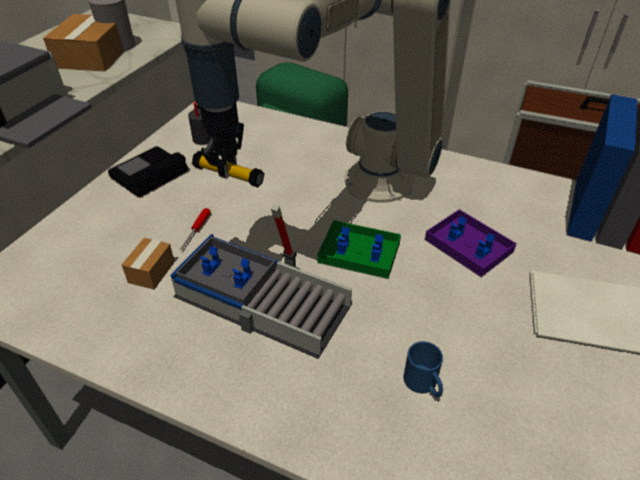

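Torch is held level in front of the tray. The wrist view shows the clips at (255,157) and (260,243). I move over and check the alignment.

```bash
python3 -m handwheel '[{"claw":0,"xyz":[0,-0.2,0.2],"turn":[0,0,0.001]},{"claw":0,"xyz":[0,-0.372,0.5],"turn":[0,0,0.001]},{"claw":0,"xyz":[0,-0.372,0.65],"turn":[0,0,0.001]},{"claw":0,"xyz":[0,-0.372,0.65],"turn":[0,0,0.001]},{"claw":0,"xyz":[0,-0.372,0.65],"turn":[0,0,0.001]}]'; python3 go.py 177.4 .6015 -.194 .13
python3 - <<'E'
from h import *
for n in("wrist","top"): cv2.imwrite(f"pics/{n}13.png",bot.camera(n)["frame"][:,:,::-1])
f=bot.camera("scene")["frame"][:,:,::-1];cv2.imwrite("pics/scene13.png",cv2.resize(f[150:310,130:330],None,fx=3.7,fy=3.7,interpolation=cv2.INTER_CUBIC))
E
```

```text
time_s: 16.75
tool_pos: [0.598, -0.1958, 0.2371]
tcp_rot: [-2.173, 2.268, -0.003]
contact_force: [0.1, -0.3, -1.4]
width: 0.324
t 16.75 tcp [ 0.598  -0.1958  0.2371] yaw 177.55 F [ 0.1 -0.3 -1.4] w 0.324 j [-0.07  0.41  0.35  0.   -1.5   0.03]
turn [-0.0006 -0.0004  0.0008]
[0.6015, -0.194, 0.13] [-0.014 -0.021  0.714]
```

View pics/wrist13.png

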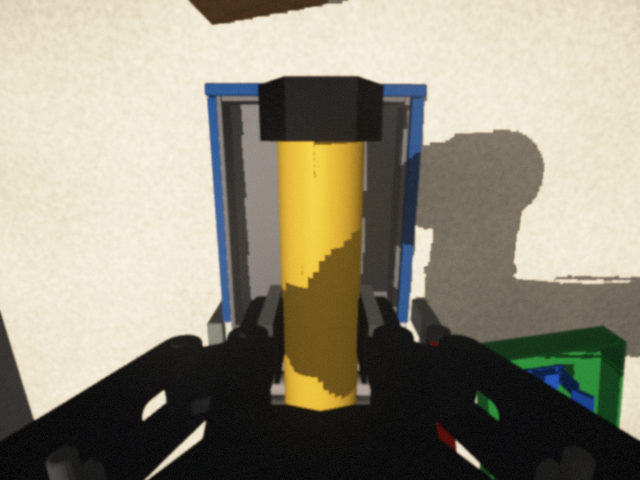

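View pics/scene13.png

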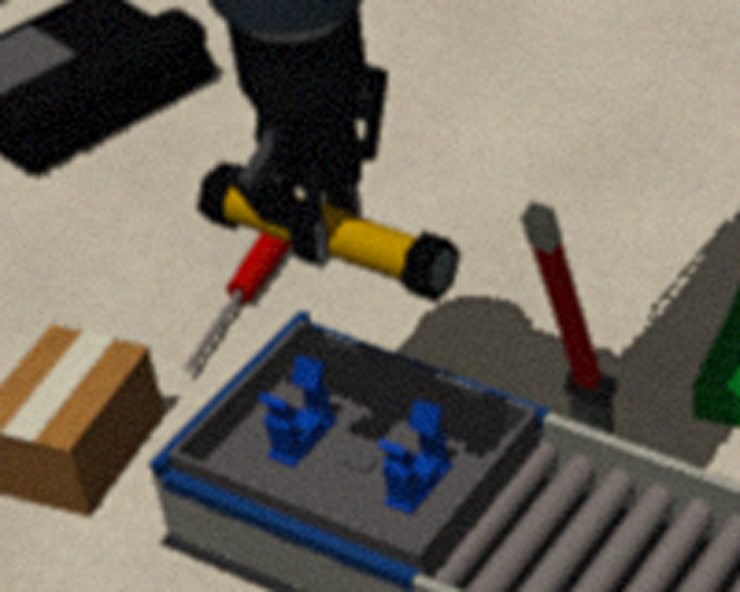

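Run:
```python
from h import *
T=tool();w=bot.camera("wrist");f=w["frame"][:,:,::-1].copy()
hsv=cv2.cvtColor(f,cv2.COLOR_BGR2HSV);m=cv2.inRange(hsv,(100,110,30),(125,255,255))
for r in(120,160,200,240,270):
    c=np.where(m[r,195:440])[0]+195; L=c[c<270];Rr=c[c>380]
    if len(L)==0 or len(Rr)==0: continue
    q=[plane(w,(x,r),.065,T) for x in(L.min()-.5,L.max()+.5,Rr.min()-.5,Rr.max()+.5)]
    print(r,L.min(),L.max(),Rr.min(),Rr.max(),"inner mid",((q[1]+q[2])/2).round(4)[:2],"outer mid",((q[0]+q[3])/2).round(4)[:2],"inner w",np.linalg.norm(q[1]-q[2]).round(4),np.linalg.norm(q[0]-q[3]).round(4))
for x in(225,240,250,395): 
    c=np.where(m[60:115,x])[0]+60;print(x,c.min(),c.max(),plane(w,(x,c.min()-.5),.076,T).round(4),plane(w,(x,c.max()+.5),.076,T).round(4))
cv2.imwrite("pics/w13c.png",cv2.resize(f[75:335,190:450],None,fx=2.3,fy=2.3,interpolation=cv2.INTER_CUBIC))
```

```text
120 212 219 412 423 inner mid [ 0.5995 -0.2802] outer mid [ 0.5979 -0.2802] inner w 0.1583 0.1748
160 215 221 410 418 inner mid [ 0.601 -0.248] outer mid [ 0.6002 -0.2479] inner w 0.1594 0.1729
200 218 224 408 416 inner mid [ 0.6021 -0.2138] outer mid [ 0.6013 -0.2138] inner w 0.1597 0.1736
240 221 226 404 413 inner mid [ 0.6047 -0.1777] outer mid [ 0.6029 -0.1776] inner w 0.1591 0.1735
270 223 228 402 411 inner mid [ 0.606  -0.1491] outer mid [ 0.6042 -0.149 ] inner w 0.1592 0.1739
225 84 95 [ 0.6683 -0.3097  0.076 ] [ 0.6693 -0.301   0.076 ]
240 85 95 [ 0.6567 -0.3085  0.076 ] [ 0.6575 -0.3005  0.076 ]
250 85 95 [ 0.6489 -0.3081  0.076 ] [ 0.6497 -0.3001  0.076 ]
395 85 95 [ 0.5364 -0.3033  0.076 ] [ 0.5363 -0.2953  0.076 ]
```

View pics/w13c.png

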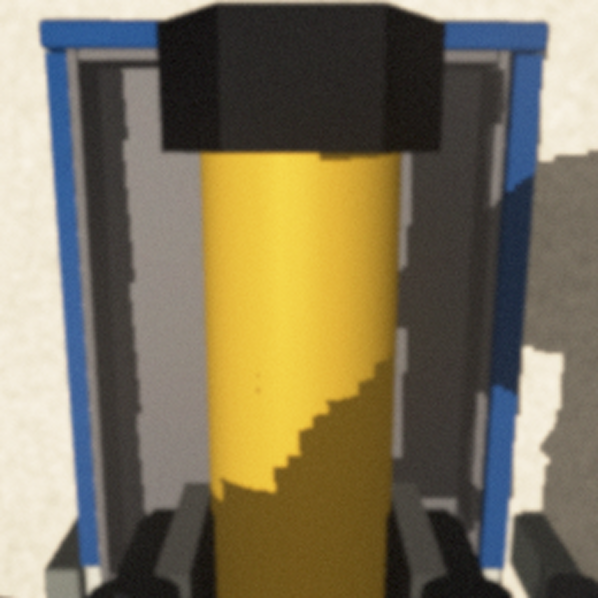

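Run:
```python
from h import *
T=tool();w=bot.camera("wrist");f=w["frame"].astype(int)
for r in(130,160,190,205,220): print(r,[(x,*f[r,x]) for x in range(216,234,1)][::1][2:16],"\n   ",[(x,*f[r,x]) for x in range(394,414)])
```

```text
130 [(218, np.int64(52), np.int64(95), np.int64(149)), (219, np.int64(62), np.int64(94), np.int64(141)), (220, np.int64(91), np.int64(105), np.int64(129)), (221, np.int64(120), np.int64(119), np.int64(121)), (222, np.int64(138), np.int64(130), np.int64(126)), (223, np.int64(130), np.int64(123), np.int64(117)), (224, np.int64(108), np.int64(101), np.int64(97)), (225, np.int64(72), np.int64(69), np.int64(64)), (226, np.int64(48), np.int64(46), np.int64(42)), (227, np.int64(46), np.int64(43), np.int64(39)), (228, np.int64(49), np.int64(45), np.int64(43)), (229, np.int64(43), np.int64(38), np.int64(41)), (230, np.int64(47), np.int64(45), np.int64(44)), (231, np.int64(50), np.int64(49), np.int64(45))] 
    [(394, np.int64(64), np.int64(60), np.int64(57)), (395, np.int64(63), np.int64(61), np.int64(56)), (396, np.int64(64), np.int64(60), np.int64(56)), (397, np.int64(61), np.int64(56), np.int64(53)), (398, np.int64(54), np.int64(54), np.int64(48)), (399, np.int64(54), np.int64(50), np.int64(47)), (400, np.int64(57), np.int64(52), np.int64(48)), (401, np.int64(59), np.int64(57), np.int64(54
[... 6715 characters left out ...]
np.int64(43)), (400, np.int64(63), np.int64(59), np.int64(55)), (401, np.int64(61), np.int64(56), np.int64(52)), (402, np.int64(59), np.int64(54), np.int64(53)), (403, np.int64(52), np.int64(50), np.int64(53)), (404, np.int64(36), np.int64(40), np.int64(47)), (405, np.int64(33), np.int64(40), np.int64(55)), (406, np.int64(31), np.int64(40), np.int64(57)), (407, np.int64(35), np.int64(46), np.int64(64)), (408, np.int64(35), np.int64(41), np.int64(63)), (409, np.int64(34), np.int64(45), np.int64(65)), (410, np.int64(32), np.int64(44), np.int64(63)), (411, np.int64(34), np.int64(42), np.int64(64)), (412, np.int64(33), np.int64(44), np.int64(62)), (413, np.int64(35), np.int64(45), np.int64(65))]
```

Run:
```python
from h import *
T=tool();w=bot.camera("wrist")
P=[]
for r,a,b in((130,222.3,406.8),(160,224.2,405),(190,226.1,403),(205,227.1,402.2),(220,228.2,401.3)):
    A=plane(w,(a,r),.08,T);B=plane(w,(b,r),.08,T);M=(A+B)/2;P.append(M);print(M.round(4),np.linalg.norm(A-B).round(4))
P=np.array(P);k=np.polyfit(P[:,1],P[:,0],1);print("slope",k, "x at -.1965",np.polyval(k,-.1965))
print("front wall centre",[plane(w,(x,98.5),.08,T).round(4) for x in(235,245,395)])
print("torch", (T@[.0014,-.0009,-.013,1])[:3])
```

```text
[ 0.5999 -0.2718  0.08  ] 0.1453
[ 0.6009 -0.2486  0.08  ] 0.1454
[ 0.6021 -0.2245  0.08  ] 0.1454
[ 0.6026 -0.2121  0.08  ] 0.1455
[ 0.6031 -0.1993  0.08  ] 0.1455
slope [0.04465279 0.61205924] x at -.1965 0.6032849650672983
front wall centre [array([ 0.6601, -0.2977,  0.08  ]), array([ 0.6524, -0.2973,  0.08  ]), array([ 0.5368, -0.2924,  0.08  ])]
torch [ 0.59960072 -0.19726518  0.25035044]
```

Torch and tray axes are nearly lined up: the tray seat is at (0.6033, -0.197) with yaw -2.56°, the torch at (0.5996, -0.1973). I shift +3.7 mm in x and descend to just above the clips.

```bash
python3 -m handwheel '[{"claw":0,"xyz":[0,-0.025,0.2],"turn":[0,0,0.0007]},{"claw":0,"xyz":[0,-0.025,0.4],"turn":[0,0,0.0007]},{"claw":0,"xyz":[0,-0.025,0.6],"turn":[0,0,0.0007]},{"claw":0,"xyz":[0,-0.025,0.75],"turn":[0,0,0.0007]},{"claw":0,"xyz":[0,-0.025,0.79],"turn":[0,0,0.0007]},{"claw":0,"xyz":[0,-0.025,0.79],"turn":[0,0,0.0007]},{"claw":0,"xyz":[0,-0.025,0.79],"turn":[0,0,0.0007]}]'; python3 go.py 177.44 .6024 -.196 .058
python3 - <<'E'
from h import *
T=tool()
print("torch", (T@[.0014,-.0009,-.013,1])[:3])
cv2.imwrite("pics/wrist14.png",bot.camera("wrist")["frame"][:,:,::-1])
f=bot.camera("scene")["frame"][:,:,::-1];cv2.imwrite("pics/scene14.png",cv2.resize(f[180:310,150:310],None,fx=4.5,fy=4.5,interpolation=cv2.INTER_CUBIC))
E
```

```text
time_s: 17.75
tool_pos: [0.6033, -0.1963, 0.1184]
tcp_rot: [-2.17, 2.27, -0.004]
contact_force: [0.1, 0.7, -2.0]
width: 0.322
t 17.75 tcp [ 0.6033 -0.1963  0.1184] yaw 177.43 F [ 0.1  0.7 -2. ] w 0.322 j [-0.07  0.47  0.13  0.   -1.23  0.02]
turn [-0.0009 -0.0003 -0.0001]
[0.6024, -0.196, 0.058] [-0.002  0.007  0.403]
torch [ 0.60407673 -0.19769245  0.13144484]
```

View pics/wrist14.png

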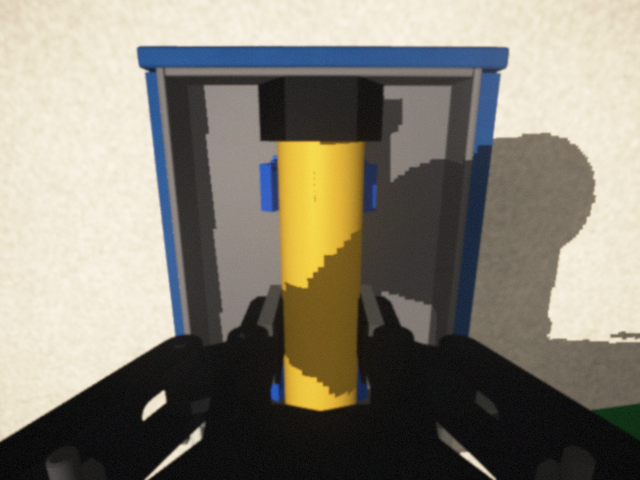

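View pics/scene14.png

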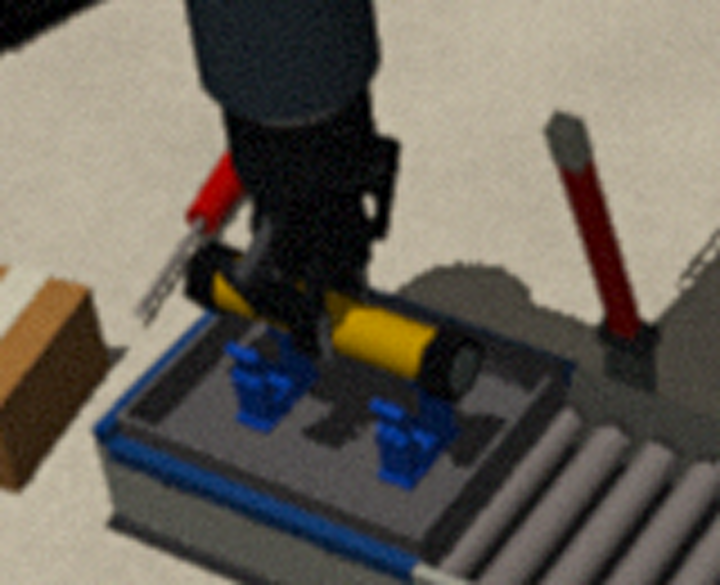

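The front clip's arms show symmetrically at (268,187) and (371,187) either side of the barrel (centre ~321), and the bumper is clear beyond the clip. I press down.

```bash
python3 -m handwheel '[{"claw":0,"xyz":[0,0.005,0.1],"turn":[0,0,0]},{"claw":0,"xyz":[0,0.005,0.15],"turn":[0,0,0]},{"claw":0,"xyz":[0,0.005,0.2],"turn":[0,0,0]},{"claw":0,"xyz":[0,0.005,0.25],"turn":[0,0,0]},{"claw":0,"xyz":[0,0.005,0.29],"turn":[0,0,0]},{"claw":0,"xyz":[0,0.005,0.32],"turn":[0,0,0]},{"claw":0,"xyz":[0,0.005,0.35],"turn":[0,0,0]},{"claw":0,"xyz":[0,0.005,0.38],"turn":[0,0,0]},{"claw":0,"xyz":[0,0.005,0.38],"turn":[0,0,0]}]' 110; python3 go.py 177.44 .6024 -.196 .058
```

```text
time_s: 18.75
tool_pos: [0.6024, -0.1959, 0.0659]
tcp_rot: [-2.172, 2.268, -0.007]
contact_force: [-9.9, 8.2, 31.2]
width: 0.317
t 18.75 tcp [ 0.6024 -0.1959  0.0659] yaw 177.53 F [-9.9  8.2 31.2] w 0.317 j [-0.07  0.51  0.05  0.   -1.11  0.02]
turn [-0.0014 -0.0006  0.0005]
[0.6024, -0.196, 0.058] [ 0.001 -0.     0.053]
```

TCP is at z=0.0659, where 0.066 was expected for seated, and force has risen to 31 N, so it looks home. I relax, open and look.

```bash
python3 -m handwheel '[{"claw":0,"xyz":[0,0,-0.04],"turn":[0,0,0]},{"claw":0.4,"xyz":[0,0,-0.04],"turn":[0,0,0]},{"claw":0.7,"xyz":[0,0,-0.04],"turn":[0,0,0]},{"claw":0.75,"xyz":[0,0,-0.04],"turn":[0,0,0]},{"claw":0.75,"xyz":[0,0,-0.04],"turn":[0,0,0]},{"claw":0.75,"xyz":[0,0,-0.3],"turn":[0,0,0]},{"claw":0.75,"xyz":[0,0,-0.6],"turn":[0,0,0]},{"claw":0.75,"xyz":[0,0,-0.95],"turn":[0,0,0]},{"claw":0.75,"xyz":[0,0,-0.95],"turn":[0,0,0]}]'; python3 go.py 177.44 .6024 -.196 .3
python3 - <<'E'
from h import *
cv2.imwrite("pics/wrist15.png",bot.camera("wrist")["frame"][:,:,::-1])
f=bot.camera("scene")["frame"][:,:,::-1];cv2.imwrite("pics/scene15.png",cv2.resize(f[200:330,150:310],None,fx=4.5,fy=4.5,interpolation=cv2.INTER_CUBIC))
E
```

```text
time_s: 19.65
tool_pos: [0.6047, -0.1974, 0.2103]
tcp_rot: [-2.166, 2.266, -0.019]
contact_force: [0.4, -0.4, 0.4]
width: 0.747
t 19.65 tcp [ 0.6047 -0.1974  0.2103] yaw 177.43 F [ 0.4 -0.4  0.4] w 0.747 j [-0.07  0.42  0.3   0.   -1.43  0.02]
turn [-0.0043 -0.0012 -0.0001]
[0.6024, -0.196, 0.3] [-0.007  0.007 -0.598]
```

View pics/wrist15.png

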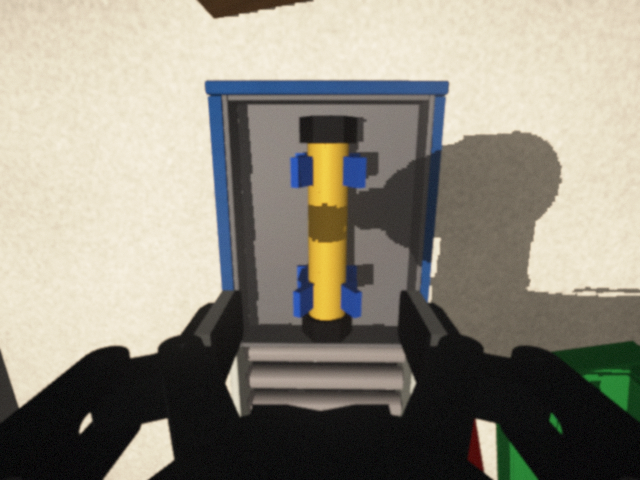

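View pics/scene15.png

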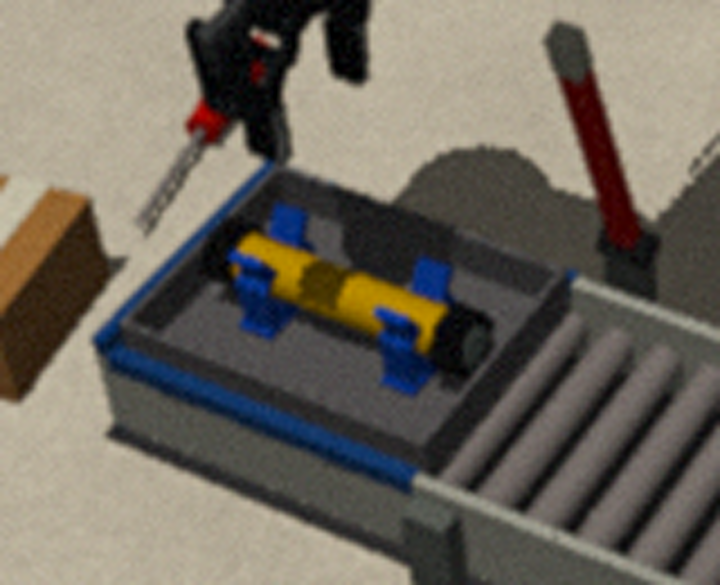

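The wrist view shows the torch straight between the arms of both clips, with front and rear clips at rows ~170 and ~298. The scene view shows the arm tips closed over the barrel. A numeric height check follows.

Run:
```python
from h import *
T=tool();w=bot.camera("wrist");s=bot.camera("scene")
def ymask(c,box):
    hsv=cv2.cvtColor(c["frame"][:,:,::-1].copy(),cv2.COLOR_BGR2HSV);m=cv2.inRange(hsv,(15,120,40),(35,255,255))
    k=np.zeros_like(m);k[box[1]:box[3],box[0]:box[2]]=1;m=m*k
    n,l,st,ce=cv2.connectedComponentsWithStats(m);i=1+np.argmax(st[1:,4]);return np.argwhere(l==i)[:,::-1].astype(np.float32)
pw=ymask(w,(280,100,380,340));ps=ymask(s,(180,230,270,300))
(a,b,wd),rw=0 or (0,0,0),cv2.minAreaRect(pw);rs=cv2.minAreaRect(ps);print(rw,rs)
for z in(.079,.085,.091):
    A=plane(w,(327,142),z,T);B=plane(w,(327,318),z,T);M=(A+B)/2
    d=(A-B)/np.linalg.norm(A-B); pp=proj(s,[M-d*.067,M,M+d*.067]); print(z,"len",np.linalg.norm(A-B).round(4),"mid",M.round(4),"scene",pp.round(1).tolist())
# tray axis
P=[]
print("front wall",plane(w,(280,99.5),.08,T),plane(w,(380,99.5),.08,T))
f=s["frame"][:,:,::-1]; cv2.imwrite("pics/s16.png",cv2.resize(f[240:300,185:275],None,fx=8,fy=8,interpolation=cv2.INTER_CUBIC))
```

```text
((322.5, 231.0), (184.0, 41.0), 90.0) ((224.66439819335938, 264.5616455078125), (48.689117431640625, 12.991567611694336), 20.556041717529297)
0.079 len 0.1374 mid [ 0.5969 -0.1939  0.079 ] scene [[250.1, 272.6], [227.5, 264.1], [205.6, 255.8]]
0.085 len 0.1343 mid [ 0.5969 -0.1955  0.085 ] scene [[249.3, 270.8], [226.6, 262.2], [204.7, 253.9]]
0.091 len 0.1312 mid [ 0.5969 -0.1971  0.091 ] scene [[248.5, 268.9], [225.8, 260.4], [203.8, 252.1]]
front wall [ 0.6252222  -0.29216506  0.08      ] [ 0.5568406  -0.28910236  0.08      ]
```

View pics/s16.png

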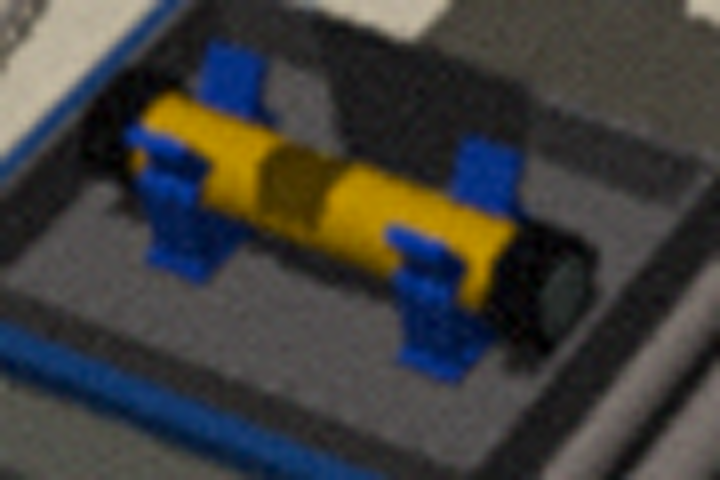

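Run:
```python
from h import *
s=bot.camera("scene")
R=np.array([[.999,.0447],[-.0447,.999]]);c=np.array([.6033,-.197])
W=lambda x,y,z:[*(c+R@[x,y]),z]
for z in(.079,.085,.092): print(z,proj(s,[W(0,.085,z),W(0,-.067,z),W(0,.067,z),W(0,0,z)]).round(1).tolist())
print("tray corners rear hi-x, rear lo-x, front hi-x, front lo-x",proj(s,[W(.075,.1,.08),W(-.075,.1,.08),W(.075,-.1,.08),W(-.075,-.1,.08)]).round(1).tolist())
f=s["frame"][:,:,::-1]; cv2.imwrite("pics/s17.png",cv2.resize(f[225:325,165:295],None,fx=6,fy=6,interpolation=cv2.INTER_CUBIC))
```

```text
0.079 [[253.8, 276.4], [203.2, 257.0], [247.6, 274.0], [225.1, 265.4]]
0.085 [[253.6, 274.7], [202.9, 255.3], [247.4, 272.4], [224.8, 263.7]]
0.092 [[253.4, 272.8], [202.5, 253.3], [247.1, 270.4], [224.5, 261.7]]
tray corners rear hi-x, rear lo-x, front hi-x, front lo-x [[242.3, 298.7], [274.4, 259.1], [174.4, 271.2], [209.7, 235.3]]
```

View pics/s17.png

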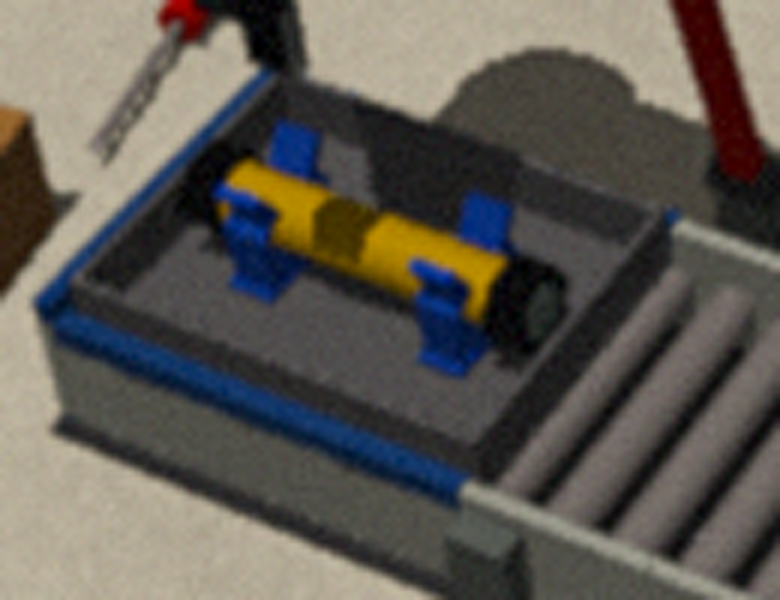

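The scene heights are ambiguous to a few mm. I'll settle it by touch: shut fingers pressed on the barrel's middle, whose top should be at z≈0.094 if seated.

```bash
python3 -m handwheel '[{"claw":0,"xyz":[0,0,0],"turn":[0,0,0]},{"claw":0,"xyz":[0,0,0],"turn":[0,0,0]},{"claw":0,"xyz":[0,0.005,0.2],"turn":[0,0,0]},{"claw":0,"xyz":[0,0.005,0.45],"turn":[0,0,0]},{"claw":0,"xyz":[0,0.005,0.65],"turn":[0,0,0]},{"claw":0,"xyz":[0,0.005,0.7],"turn":[0,0,0]},{"claw":0,"xyz":[0,0.005,0.72],"turn":[0,0,0]}]'; python3 go.py 177.44 .603 -.197 .094
```

```text
time_s: 20.6
tool_pos: [0.6007, -0.1958, 0.094]
tcp_rot: [2.171, -2.27, -0.0]
contact_force: [-1.2, 3.0, 5.9]
width: -0.0
t 20.6 tcp [ 0.6007 -0.1958  0.094 ] yaw 177.44 F [-1.2  3.   5.9] w -0.0 j [-0.07  0.48  0.09  0.   -1.18  0.02]
turn [ 0.0003 -0.0001  0.    ]
[0.603, -0.197, 0.094] [ 0.007 -0.016 -0.   ]
```

```bash
python3 -m handwheel '[{"claw":0,"xyz":[0,0,0.02],"turn":[0,0,0]},{"claw":0,"xyz":[0,0,0.04],"turn":[0,0,0]},{"claw":0,"xyz":[0,0,0.04],"turn":[0,0,0]}]'; python3 -m handwheel '[{"claw":0,"xyz":[0,0,-0.15],"turn":[0,0,0]},{"claw":0,"xyz":[0,0,-0.45],"turn":[0,0,0]},{"claw":0,"xyz":[0,0,-0.8],"turn":[0,0,0]},{"claw":0,"xyz":[0,0,-1],"turn":[0,0,0]},{"claw":0,"xyz":[0,0,-1],"turn":[0,0,0]}]';python3 go.py 177.44 .50 -.15 .3
```

```text
time_s: 20.9
tool_pos: [0.6042, -0.196, 0.0937]
tcp_rot: [-2.169, 2.265, -0.013]
contact_force: [-2.2, 5.0, 16.2]
width: 0.001
time_s: 21.4
tool_pos: [0.6032, -0.1971, 0.246]
tcp_rot: [-2.166, 2.266, -0.018]
contact_force: [0.3, 0.6, 0.1]
width: -0.003
t 21.4 tcp [ 0.6032 -0.1971  0.246 ] yaw 177.41 F [0.3 0.6 0.1] w -0.003 j [-0.07  0.42  0.37  0.   -1.52  0.02]
turn [-0.0041 -0.001  -0.0001]
[0.5, -0.15, 0.3] [-0.281  0.697 -0.37 ]
```

Touching the barrel gives z=0.0937–0.094 at 6–16 N, with no give, so the torch is seated. Next is the gate, going round to its robot side.

```bash
python3 go.py 177.4 .455 -.197 .26 .455 -.075 .26 | tail -2; python3 -m handwheel '[{"claw":0,"xyz":[0,0.3,-0.1],"turn":[0,0,0]},{"claw":0,"xyz":[0,0.6,-0.1],"turn":[0,0,0]},{"claw":0,"xyz":[0,0.95,-0.1],"turn":[0,0,0]},{"claw":0,"xyz":[-0.2,1,-0.1],"turn":[0,0,0]},{"claw":0,"xyz":[-0.5,1,-0.1],"turn":[0,0,0]},{"claw":0,"xyz":[-0.83,1,-0.1],"turn":[0,0,0]},{"claw":0,"xyz":[-0.83,1,-0.1],"turn":[0,0,0]},{"claw":0,"xyz":[-0.83,1,-0.1],"turn":[0,0,0]}]'; python3 go.py 177.4 .455 -.074 .221
python3 - <<'E'
from h import *
cv2.imwrite("pics/wrist18.png",bot.camera("wrist")["frame"][:,:,::-1])
f=bot.camera("scene")["frame"][:,:,::-1];cv2.imwrite("pics/scene18.png",cv2.resize(f[100:330,150:370],None,fx=2.6,fy=2.6,interpolation=cv2.INTER_CUBIC))
E
```

```text
[0.455, -0.197, 0.26] [ 0.044  0.986 -0.106]
[0.455, -0.075, 0.26] [-0.768  1.022 -0.109]
time_s: 22.2
tool_pos: [0.4567, -0.0638, 0.2539]
tcp_rot: [-2.173, 2.267, -0.002]
contact_force: [0.0, -0.8, 0.4]
width: 0.002
t 22.2 tcp [ 0.4567 -0.0638  0.2539] yaw 177.58 F [ 0.  -0.8  0.4] w 0.002 j [ 0.2   0.07 -0.06  0.   -1.44 -0.25]
turn [-0.0005 -0.      0.001 ]
[0.455, -0.074, 0.221] [0.068 0.009 0.219]
```

View pics/scene18.png

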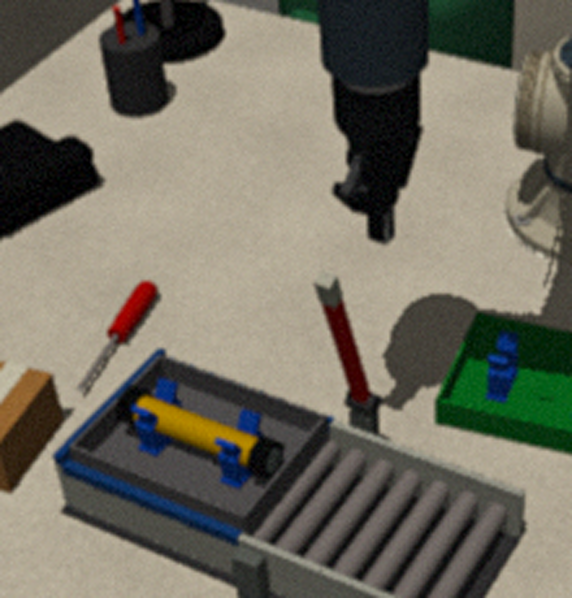

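View pics/wrist18.png

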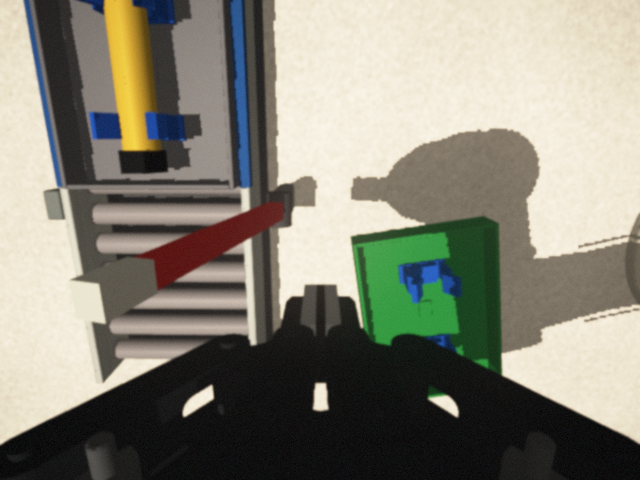

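The wrist view shows the bar from its post (285,205) to the white tip (115,290). The fingers are on the robot side of it, as planned. I push it over along its arc.

```bash
python3 -m handwheel '[{"claw":0,"xyz":[0.05,0,0.12],"turn":[0,0,0]},{"claw":0,"xyz":[0.05,0,0.22],"turn":[0,0,0]},{"claw":0,"xyz":[0.05,-0.15,0.22],"turn":[0,0,0]},{"claw":0,"xyz":[0.05,-0.29,0.22],"turn":[0,0,0]},{"claw":0,"xyz":[0.05,-0.38,0.22],"turn":[0,0,0]},{"claw":0,"xyz":[0.05,-0.455,0.22],"turn":[0,0,0]},{"claw":0,"xyz":[0.05,-0.53,0.245],"turn":[0,0,0]},{"claw":0,"xyz":[0.05,-0.59,0.266],"turn":[0,0,0]},{"claw":0,"xyz":[0.05,-0.655,0.29],"turn":[0,0,0]},{"claw":0,"xyz":[0.05,-0.715,0.31],"turn":[0,0,0]},{"claw":0,"xyz":[0.05,-0.775,0.355],"turn":[0,0,0]},{"claw":0,"xyz":[0.05,-0.835,0.4],"turn":[0,0,0]},{"claw":0,"xyz":[0.05,-0.9,0.445],"turn":[0,0,0]},{"claw":0,"xyz":[0.05,-0.955,0.49],"turn":[0,0,0]},{"claw":0,"xyz":[0.05,-0.955,0.49],"turn":[0,0,0]}]'; python3 go.py 177.4 .6265 -.079 .1435 .64 -.079 .1 .643 -.079 .079
python3 - <<'E'
from h import *
cv2.imwrite("pics/wrist19.png",bot.camera("wrist")["frame"][:,:,::-1])
f=bot.camera("scene")["frame"][:,:,::-1];cv2.imwrite("pics/scene19.png",cv2.resize(f[100:330,150:370],None,fx=2.6,fy=2.6,interpolation=cv2.INTER_CUBIC))
E
```

```text
time_s: 23.8
tool_pos: [0.5995, -0.0785, 0.1776]
tcp_rot: [2.169, -2.27, -0.003]
contact_force: [0.9, -0.5, -0.6]
width: 0.0
t 23.8 tcp [ 0.5995 -0.0785  0.1776] yaw 177.41 F [ 0.9 -0.5 -0.6] w 0.0 j [ 0.13  0.38  0.16 -0.   -1.34 -0.17]
turn [ 0.0008 -0.      0.    ]
[0.6265, -0.079, 0.1435] [-0.005 -0.18   0.227]
[0.64, -0.079, 0.1] [-0.009 -0.271  0.516]
[0.643, -0.079, 0.079] [-0.01  -0.291  0.656]
```

View pics/scene19.png

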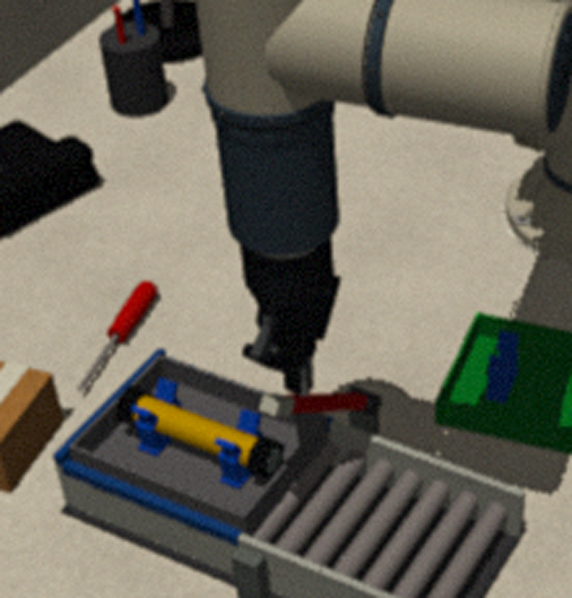

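View pics/wrist19.png

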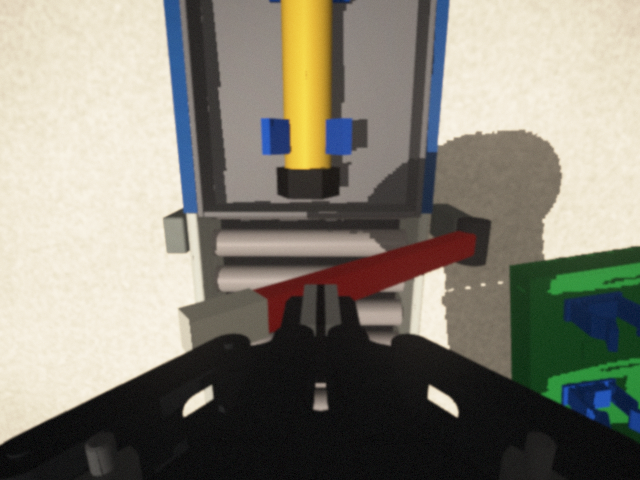

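The bar is at roughly 0.6 rad under the fingers (wrist: red bar from (475,240) to white tip at (225,320)), clear of the torch. I continue down to the stop.

```bash
python3 -m handwheel '[{"claw":0,"xyz":[0,-0.06,0.08],"turn":[0,0,0]},{"claw":0,"xyz":[0,-0.12,0.155],"turn":[0,0,0]},{"claw":0,"xyz":[0,-0.18,0.23],"turn":[0,0,0]},{"claw":0,"xyz":[0,-0.21,0.32],"turn":[0,0,0]},{"claw":0,"xyz":[0,-0.24,0.41],"turn":[0,0,0]},{"claw":0,"xyz":[0,-0.27,0.5],"turn":[0,0,0]},{"claw":0,"xyz":[0,-0.28,0.58],"turn":[0,0,0]},{"claw":0,"xyz":[0,-0.29,0.63],"turn":[0,0,0]},{"claw":0,"xyz":[0,-0.29,0.66],"turn":[0,0,0]},{"claw":0,"xyz":[0,-0.29,0.68],"turn":[0,0,0]},{"claw":0,"xyz":[0,-0.29,0.68],"turn":[0,0,0]}]'; python3 go.py 177.4 .643 -.079 .2
```

```text
time_s: 25.0
tool_pos: [0.6425, -0.0806, 0.0808]
tcp_rot: [-2.171, 2.27, -0.003]
contact_force: [-8.1, 2.8, 15.4]
width: 0.001
t 25.0 tcp [ 0.6425 -0.0806  0.0808] yaw 177.47 F [-8.1  2.8 15.4] w 0.001 j [ 0.12  0.52  0.12  0.   -1.17 -0.16]
turn [-0.0005 -0.0002  0.0004]
[0.643, -0.079, 0.2] [-0.011 -0.004 -0.795]
```

Contact is at z=0.0808 with 15 N; a level bar's top is at 0.081, so the gate is down. I lift off and check.

```bash
python3 -m handwheel '[{"claw":0,"xyz":[0,0,-0.1],"turn":[0,0,0]},{"claw":0,"xyz":[0,0,-0.35],"turn":[0,0,0]},{"claw":0,"xyz":[0,0,-0.65],"turn":[0,0,0]},{"claw":0,"xyz":[-0.1,0,-1],"turn":[0,0,0]},{"claw":0,"xyz":[-0.1,0,-1],"turn":[0,0,0]}]'
python3 -m handwheel '[{"claw":0,"xyz":[-0.3,0.2,-0.1],"turn":[0,0,0]},{"claw":0,"xyz":[-0.6,0.3,-0.2],"turn":[0,0,0]},{"claw":0,"xyz":[-0.9,0.4,-0.2],"turn":[0,0,0]},{"claw":0,"xyz":[-1,0.4,-0.2],"turn":[0,0,0]},{"claw":0,"xyz":[-1,0.4,-0.2],"turn":[0,0,0]},{"claw":0,"xyz":[-1,0.4,-0.2],"turn":[0,0,0]}]'
python3 - <<'E'
from h import *
print(bot.get_state()["contact_force"])
f=bot.camera("top")["frame"][:,:,::-1];cv2.imwrite("pics/top20.png",f)
f=bot.camera("scene")["frame"][:,:,::-1];cv2.imwrite("pics/scene20.png",cv2.resize(f[190:360,110:330],None,fx=3.4,fy=3.4,interpolation=cv2.INTER_CUBIC))
E
```

```text
time_s: 25.5
tool_pos: [0.6463, -0.0653, 0.236]
tcp_rot: [-2.165, 2.263, -0.016]
contact_force: [0.5, -0.1, -0.2]
width: 0.0
time_s: 26.1
tool_pos: [0.5902, 0.0869, 0.2574]
tcp_rot: [2.171, -2.27, 0.0]
contact_force: [0.3, -0.2, -0.1]
width: -0.001
[ 0.32965034 -0.24339357 -0.0721107 ]
```

View pics/scene20.png

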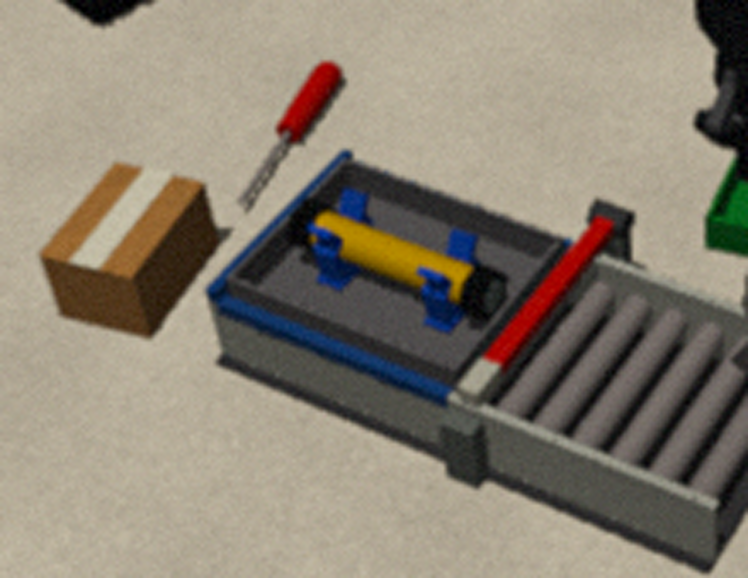

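View pics/top20.png

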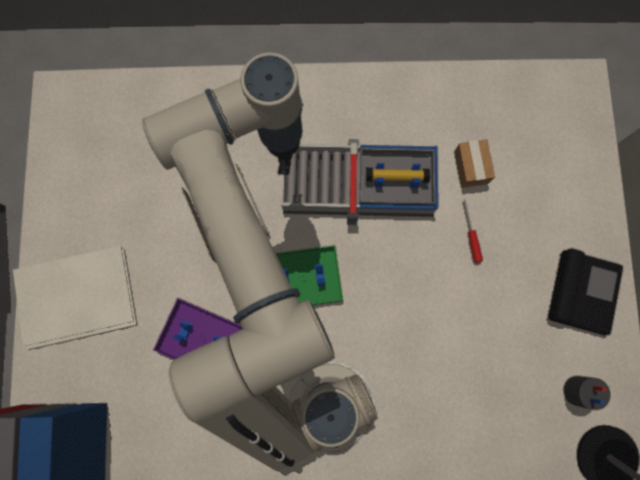

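Both views show the bar lying across the track behind the tray, from (353,217) to its block at (354,143). The tray is at the stop, the torch is in both clips, and the bystanders are unmoved. Handing in.

```bash
python3 -c "
from bench import bot
print(bot.hand_in()); s=bot.get_state(); print(s['time_s'],s['contact_force'])"
```

```text
the job is handed in; nothing more can be done
None
the job is handed in; nothing more can be done
```

The job is done and handed in at about 26 s of the 72 s allowed. The hand-in gave no verdict.

**What I did**
- **Tray:** I pushed it about 68 mm at the rear wall, then the rest from inside the front wall until it met the blue stop at about 30 N.
- **Torch:** I gripped it at mid-barrel, carried it round the gate at height and pressed it down into both clips (31 N at the bottom).
- **Gate:** I swung the bar down along its arc with shut fingers until it reached its stop.

**What the last checks showed**
- **Tray:** In the camera views its front wall shows no gap to the stop.
- **Torch:** Touching the top of the barrel gave z = 0.094 m at 6–16 N with no give, which is the height expected when it is fully seated.
- **Gate:** The top of the bar read 0.081 m under 15 N, which is level.
- **Bystanders:** The carton and screwdriver are where they started. The mug was hidden behind the arm in the last top view, and I saw no contact with it.
- **Robot:** It was clear of everything, with contact force around zero.

**One disagreement:** the height taken from the scene picture suggested the torch might be 4–6 mm high. That reading was only good to a few millimetres, so I relied on the touch check instead.

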